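# Turn the drip trays over and start the misting timer

## Task

The washed drip trays were left bottom up on the bench. Turn every one over so that its hollow faces up (the wooden kerb is there to stand it up against), and leave each lying flat on the bench, roughly square to the kerb with a short end up against it. Then back the loose misting timer against the same kerb, press its button fully in, and leave the timer standing there; do not disturb the plants and the jar beyond the kerb.

Things in the scene. Friction and masses are not known exactly. Their poses are not given: they have to be found in the camera images.
- tray_a: terracotta drip tray, 100 (x) x 64 (y) x 18 mm (z): 6 mm floor and walls, hollow 12 mm deep, 130 g. Origin: centre of its open side; z points from there through the floor: up as it starts, bottom up, origin at bench height; down when right way up, origin then 18 mm over the bench. It can stand on its 64 x 18 mm end; held by the long sides, it turns in the grip if its end is pushed. May be absent.
- tray_b: terracotta drip tray, 100 (x) x 64 (y) x 18 mm (z): 6 mm floor and walls, hollow 12 mm deep, 130 g. Origin: centre of its open side; z points from there through the floor: up as it starts, bottom up, origin at bench height; down when right way up, origin then 18 mm over the bench. It can stand on its 64 x 18 mm end; held by the long sides, it turns in the grip if its end is pushed. May be absent.
- tray_c: terracotta drip tray, 100 (x) x 64 (y) x 18 mm (z): 6 mm floor and walls, hollow 12 mm deep, 130 g. Origin: centre of its open side; z points from there through the floor: up as it starts, bottom up, origin at bench height; down when right way up, origin then 18 mm over the bench. It can stand on its 64 x 18 mm end; held by the long sides, it turns in the grip if its end is pushed. May be absent.
- kerb: fixed wooden batten across the bench, 740 mm long (its y), 22 mm thick (its x), 60 mm high. Origin: centre of its underside; its x axis points away from the robot, square to the face
- kerb_face (a point): point at bench height in the middle of the kerb's face towards the robot; axes as the kerb's (x away from the robot into the kerb, y along it)
- timer: loose grey box with a dark panel on top, 50 (its x) x 66 (its y) x 50 mm high, 280 g. Origin: centre of its underside. The button is on its -x face; its +x face is its plain back, which goes against the kerb
- timer_button_face (a point): centre of the pushing face of the timer's round black button (26 mm across) when it is out: 12 mm in front of the timer's -x face, 30 mm above its underside. It is pressed along the timer's +x and springs back
- timer_button (a joint): how far the button is pressed in, m: 0 out, 0.006 fully in (which takes about 5 N, rising evenly from 0)
- plant_a: potted seedling, black round pot 70 mm wide, 60 mm high, beyond the kerb; leave alone. Origin: centre of its underside
- plant_b: potted seedling, black round pot 60 mm wide, 55 mm high, beyond the kerb; leave alone. Origin: centre of its underside
- jar: closed white jar with a black cap, 56 mm wide, 80 mm high, beyond the kerb; leave alone. Origin: centre of its underside

How it is judged:
By the outcome, as a careful person would: the job done as asked, in the order asked, and still so for the second after the job is handed in, with the robot touching nothing.
Of tray_a, tray_b, tray_c only 2 to 3 are there at a start; the rules pass over those that are not, and their reading is None.
At some moment in a run one of tray_a, tray_b, tray_c, timer may be knocked a few centimetres aside while the robot is not near it.
Once in a run the grip may slacken for a moment while it holds something.
It also fails if it takes over 210 s, if anything falls off the work surface, if the arm or the gripper's body presses on something with over 40 N, if the wrist force passes 120 N, or if a joint passes its speed limit or range.

## Robot

A 6-joint arm with a two-finger parallel gripper is mounted at the origin on the work surface. World frame = base frame: x ahead of the robot, y to its left, z up, the work surface at z = 0. Lengths are in mm, angles in rad, forces in N, time in s.
With the tool pointing down it reaches from about 275 to 725 mm from the base axis. Payload 5.6 kg.
Tool frame: the origin (TCP) lies midway between the tips of the shut fingers; the grasp point (between the pads) lies 19 mm behind it; x points along the fingers, z is the direction in which the jaws open and shut, and the axes are right-handed (so a half turn about x gives the same grasp; the last joint's range is limited). The gripper opens to 85 mm and grips with 20 to 120 N. Pads are 22 mm wide; open, the fingers measure 114 mm over their backs; the gripper's body (76 mm by 85 mm) begins 54 mm behind the grasp point. The pads swing forward as they close: fully open they stand 13 mm farther back than shut.
Start: joints at [-0.828, 0.255, 0.108, 0, -1.424, -0.285], TCP at [243.104, -493.349, 231.283] pointing down, gripper open.
Joint ranges: [-2.95, 2.95], [-1.21, 1.97], [-1.09, 1.5], [-2.87, 1.71], [-2.94, -0.07], [-3.05, 3.05]. Speed limits (rad/s): [2.57, 2.57, 3.14, 3.14, 3.14, 3.14].

## Interface

Orientations are given as a unit quaternion [w, x, y, z].
In Python, from plant import sensors, eyes, order gives the robot as it stands. The module is installed in compiled form; this text tells all that it offers.
- The arm moves only by the tool arm_command, never from a script. Its arguments are lists of equal length, an entry for each row: "slide": the shift along the tool's x, y, z in mm, a list of three; "rotation": the turn, a rotation vector about the tool's x, y, z in degrees, a list of three. In form: {"slide": [[tx, ty, tz], ...], "rotation": [[rx, ry, rz], ...]}. A call has 1 to 12 rows; each row shifts and turns the commanded pose from where the row before left it, along the tool's axes as they then stand; what a row does not reach is not made up. A row lasts 1/10 s, in which the tool goes at most 50 mm and 8.59 degrees, less where a joint would pass 70% of its speed; a pose out of reach is approached as far as the arm can. A call with a gripper value outside its range is refused whole. "fingers" is the finger opening in mm, from 0 to 85.4, set as the call begins (left out, the last holds). The fingers move at their own pace and stop on an object; the grip force is fixed at half the most. Time passes only in rows, so rows that do not move let the fingers close. It gives the time, the measured TCP pose, the force and the opening at its end, in the units of the state.
- sensors.state(): the state, without advancing time (a new reading comes with each control period).
- eyes.grab_frame(name): name is "side" or "top"; returns the picture (420x560x3 uint8, blue, green, red); there is no depth.
- eyes.calibration(name): a dict with "fx", "fy", "cx", "cy" (pixels), "rvec" (rotation vector, rad) and "tvec" (3), from world to camera coordinates, as OpenCV has them. Camera axes: x right, y down, z forward; pixel columns grow to the right and rows downward; lengths in mm; the calibration is good to about 2 mm. A picture is of the moment at which its call begins. calibration takes no time and is no camera call.
- order.hand_in(): hands the job in, once; it reports no verdict.
The state is a dict: "time_s": time; "qpos": joint angles; "joint_velocities": joint speeds; "joint_efforts": joint torques, N m; "tool_pos": TCP position; "tool_rot": TCP orientation; "force": force on the tool from outside, world axes, zero at the start; "moment": the same for the moment, N m; "finger_gap": opening from 0.0 (shut) to 1.0 (fully open).
Only numpy, scipy, OpenCV 4.12 (cv2) and the standard library are available. Lean on these libraries where they do the work, as an engineer would, in place of code of your own. Each camera call takes 0.05 s, during which the arm holds its last target. There are 200 camera calls.

## Working session

There is one attempt and no reset: what is moved stays moved. The work goes in short steps, Python scripts to look and compute and a tool call to move; the robot and the scene stay as the last step left them, time stands still between calls to the robot, and variables do not carry over. Pictures are saved under pics/ and viewed, about 12 in all and at most 16, crops included, and the job is handed in when it is done.

Besides the shell and the picture viewer there is one more tool, called after ">>>" by a JSON object that holds its "api" and its "payload". arm_command: Moves the arm, as the interface text tells. Its arguments: {"type":"object","properties":{"slide":{"type":"array"},"rotation":{"type":"array"},"fingers":{"type":"number"}},"required":["slide","rotation"]}

```bash
mkdir -p pics; cat > h.py <<'E'
import numpy as np, cv2
from plant import sensors, eyes, order
def cal(n):
    c=eyes.calibration(n); K=np.array([[c['fx'],0,c['cx']],[0,c['fy'],c['cy']],[0,0,1.]])
    return K,cv2.Rodrigues(np.array(c['rvec'],float))[0],np.array(c['tvec'],float).ravel()
def ray(n,px,z):
    K,R,t=cal(n); px=np.atleast_2d(px).astype(float)
    d=(R.T@np.linalg.inv(K)@np.c_[px,np.ones(len(px))].T).T; o=-R.T@t
    return o+d*((z-o[2])/d[:,2])[:,None]
def proj(n,P):
    K,R,t=cal(n); q=(K@(R@np.atleast_2d(P).T+t[:,None])).T; return q[:,:2]/q[:,2:]
def grab(n,f=None):
    i=eyes.grab_frame(n)
    if f: cv2.imwrite('pics/'+f,i)
    return i
E
python3 - <<'E'
from h import *
a=grab('top','t0.png');b=grab('side','s0.png')
for n in('top','side'):
    K,R,t=cal(n);print(n,-R.T@t,K[0,0])
print(sensors.state())
E
```

```text
top [ 533.30639108  -11.74386989 1168.04264067] 489.0316939426394
side [243.43279015 778.79280112 611.07136182] 442.8980825849126
{'time_s': 0.1, 'qpos': array([-8.28394195e-01,  2.55680326e-01,  1.07143518e-01, -4.52683049e-04,
       -1.42389530e+00, -2.84629367e-01]), 'joint_velocities': array([-0.00080827, -0.00121454,  0.00279244,  0.00078983, -0.00013116,
       -0.00055704]), 'joint_efforts': array([-2.67804535e-03, -3.87602413e+01,  2.38475740e+01,  5.37785143e+00,
       -3.72824215e-03,  3.18618731e-08]), 'tool_pos': array([ 242.95230214, -492.93924011,  230.48932367]), 'tool_rot': array([ 0.37384096, -0.59987914,  0.37322536,  0.6009083 ]), 'force': array([-0.31744616, -0.55808061,  0.34321602]), 'moment': array([ 0.03630912, -0.02423047,  0.03674104]), 'finger_gap': 0.9994889372339153}
```

View pics/t0.png

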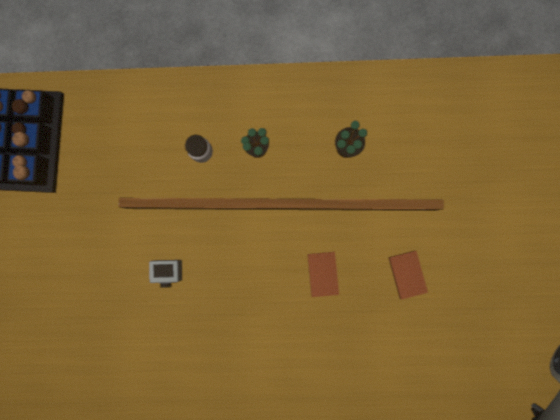

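View pics/s0.png

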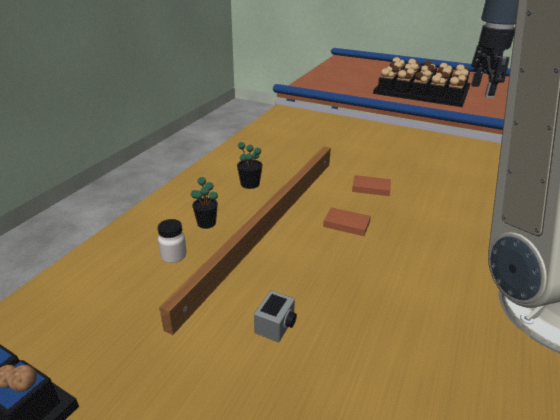

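The top view shows two trays at about (323,273) and (408,274), the timer at (165,271) with its button towards the robot, and the kerb along row ~204. Image up is +x and left is +y. The side view agrees: two trays and no third.

```bash
cat >> h.py <<'E'
def trays(img,n='top',z=18,show=True):
    hsv=cv2.cvtColor(img,cv2.COLOR_BGR2HSV)
    m=((hsv[...,0]<9)|(hsv[...,0]>172))&(hsv[...,1]>110)&(hsv[...,2]>50)
    m=cv2.morphologyEx(m.astype(np.uint8)*255,cv2.MORPH_OPEN,np.ones((3,3)))
    out=[]
    for c in cv2.findContours(m,cv2.RETR_EXTERNAL,cv2.CHAIN_APPROX_NONE)[0]:
        if cv2.contourArea(c)<250: continue
        P=ray(n,c[:,0,:],z)[:,:2].astype(np.float32)
        (cx,cy),(w,h),a=cv2.minAreaRect(P)
        if w<h: w,h,a=h,w,a+90
        a=(a+90)%180-90
        if w<200: out.append((cx,cy,w,h,a))
    return out
def kerb(img):
    hsv=cv2.cvtColor(img,cv2.COLOR_BGR2HSV)
    # lower edge (robot side) bench-height edge of kerb by colour
    m=cv2.inRange(hsv,(5,90,30),(16,255,255)); return m
E
python3 - <<'E'
from h import *
a=cv2.imread('pics/t0.png');b=cv2.imread('pics/s0.png')
h=cv2.cvtColor(a,cv2.COLOR_BGR2HSV)
print('tray',h[273,323],h[274,408],'bench',h[240,300])
print(np.c_[np.arange(194,216),h[194:216,200],h[194:216,380]].tolist())
print(np.round(trays(a),1).tolist())
for p in [(120,208),(443,210)]: print(ray('top',[p],0),ray('top',[p],60))
# side view tray check at z=18
print(np.round(trays(b,'side',9),1).tolist())
E
```

```text
tray [ 10 167 128] [ 10 161 130] bench [ 20 166 137]
[[194, 19, 162, 137, 20, 157, 140], [195, 20, 164, 134, 19, 160, 139], [196, 20, 168, 135, 20, 161, 138], [197, 18, 157, 133, 19, 161, 139], [198, 16, 162, 129, 19, 166, 138], [199, 14, 162, 121, 17, 167, 127], [200, 14, 153, 118, 14, 161, 119], [201, 14, 156, 119, 14, 163, 114], [202, 14, 159, 119, 15, 160, 115], [203, 15, 172, 113, 15, 164, 115], [204, 15, 160, 116, 14, 164, 115], [205, 14, 169, 113, 15, 158, 116], [206, 15, 163, 114, 15, 168, 112], [207, 13, 162, 99, 15, 163, 122], [208, 18, 170, 81, 14, 164, 120], [209, 18, 170, 99, 17, 172, 89], [210, 20, 168, 126, 19, 168, 105], [211, 19, 159, 138, 19, 168, 137], [212, 20, 166, 137, 20, 166, 140], [213, 20, 169, 139, 20, 167, 139], [214, 19, 167, 139, 20, 168, 140], [215, 19, 163, 141, 20, 162, 142]]
[]
[[627.93161011 387.98634323   0.        ]] [[623.07090302 367.45300655  60.        ]]
[[ 601.43830672 -384.94110647    0.        ]] [[ 597.93850731 -365.77071541   60.        ]]
[]
```

```bash
python3 - <<'E'
from h import *
a=cv2.imread('pics/t0.png');b=cv2.imread('pics/s0.png')
c=cv2.resize(a[245:300,130:200],None,fx=5,fy=5,interpolation=cv2.INTER_CUBIC)
d=cv2.resize(b[280:350,240:310],None,fx=5,fy=5,interpolation=cv2.INTER_CUBIC)
o=np.zeros((350,710,3),np.uint8);o[:275,:350]=c;o[:350,360:710]=d
o=cv2.convertScaleAbs(o,alpha=1.5)
cv2.imwrite('pics/tm.png',o)
E
```

```text
(no output)
```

View pics/tm.png

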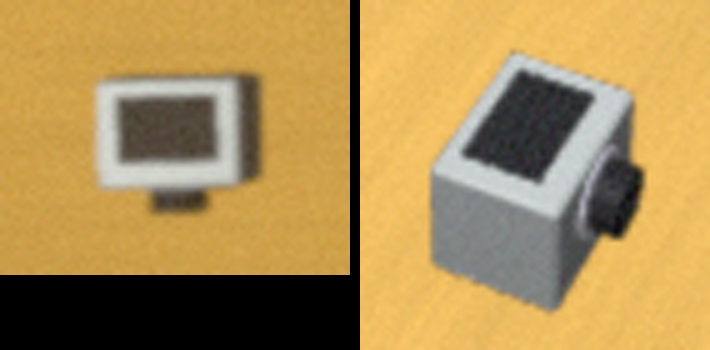

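The crop shows the timer nearly square to the kerb. Its top face spans about (149..177, 260..282) in the top view, with the button pointing towards the robot.

```bash
sed -i 's/hsv\[...,0\]<9)/hsv[...,0]<13)/' h.py; cat >> h.py <<'E'
def timer(img):
    hsv=cv2.cvtColor(img,cv2.COLOR_BGR2HSV)
    m=cv2.inRange(hsv,(0,0,115),(180,60,255)); m[:215]=0; m[330:]=0; m[:,480:]=0
    cs=[c for c in cv2.findContours(m,cv2.RETR_EXTERNAL,cv2.CHAIN_APPROX_NONE)[0] if cv2.contourArea(c)>200]
    return [cv2.minAreaRect(ray('top',c[:,0,:],50)[:,:2].astype(np.float32)) for c in cs]
def kerbline(img,c0=130,c1=435):
    hue=cv2.cvtColor(img,cv2.COLOR_BGR2HSV)[...,0].astype(float); far=[];near=[]
    for c in range(c0,c1,3):
        col=hue[:,c-1:c+2].mean(1)
        for r in range(192,206):
            if col[r]>=17>col[r+1] : far.append((c,r+(col[r]-17)/(col[r]-col[r+1])));break
        for r in range(203,215):
            if col[r]<=17<col[r+1] : near.append((c,r+(17-col[r])/(col[r+1]-col[r])));break
    for nm,e,z in(('far',far,60),('near0',near,0),('near60',near,60)):
        P=ray('top',e,z); k=np.polyfit(P[:,1],P[:,0],1)
        for _ in range(3):
            r=P[:,0]-np.polyval(k,P[:,1]); ok=abs(r)<3; k=np.polyfit(P[ok,1],P[ok,0],1)
        print(nm,'x=%.2f%+.5f*y'%(k[1],k[0]),'deg',np.degrees(np.arctan(k[0])),ok.sum())
E
python3 - <<'E'
from h import *
a=cv2.imread('pics/t0.png');b=cv2.imread('pics/s0.png')
print(np.round(trays(a),1).tolist()); print(np.round(trays(b,'side',9),1).tolist())
print(timer(a)); kerbline(a)
E
```

```text
[[459.1, -93.5, 97.2, 60.8, 3.7], [452.6, -290.4, 97.7, 63.7, 13.3]]
[[461.4, -92.5, 102.1, 88.2, 4.0], [454.7, -289.9, 97.2, 92.3, 13.4]]
[((475.9921875, 273.7767639160156), (62.05509948730469, 47.90258026123047), 89.30784606933594)]
far x=634.68+0.03376*y deg 1.9337182321704782 102
near0 x=615.88+0.03441*y deg 1.9710032405622362 102
near60 x=611.66+0.03441*y deg 1.9710032405622584 102
```

```bash
cat >> h.py <<'E'
from scipy.spatial.transform import Rotation as Ro
def rot(psi,tau,s=1):
    p,t=np.radians([psi,tau]); f=np.array([np.cos(p),np.sin(p),0]); l=s*np.array([-np.sin(p),np.cos(p),0])
    x=f*np.sin(t)-np.array([0,0,np.cos(t)]); return np.c_[x,np.cross(l,x),l]
def cur():
    s=sensors.state(); q=s['tool_rot']; return np.array(s['tool_pos']),Ro.from_quat([q[1],q[2],q[3],q[0]]).as_matrix(),s
def info():
    p,R,s=cur(); tau=np.degrees(np.arctan2(np.hypot(R[0,0],R[1,0])*np.sign(R[0,0]),-R[2,0])); 
    l=R[:,2]; print('t%.1f'%s['time_s'],'tcp',p.round(1),'tau %.1f'%tau,'jaw',l.round(3),'F',s['force'].round(1),'gap%.3f'%s['finger_gap'],'q',s['qpos'].round(2))
def plan(p1,R1,n,d=0,p0=None,R0=None):
    """rows to TCP p1 (given for point d behind TCP) with R1"""
    if p0 is None: p0,R0,_=cur()
    p1=np.array(p1,float)
    w=Ro.from_matrix(R0.T@R1).as_rotvec(); g0=p0-d*R0[:,0]; pos=p0;Rk=R0;S=[]
    for k in range(1,n+1):
        Rn=R0@Ro.from_rotvec(w*k/n).as_matrix(); pn=g0+(p1-g0)*k/n+d*Rn[:,0]
        S.append((Rk.T@(pn-pos)).round(1).tolist()); pos,Rk=pn,Rn
    print('slide',S); print('rot each',np.degrees(w/n).round(2).tolist(),'n',n)
E
python3 - <<'E'
from h import *
info()
p,R,s=cur(); print(R.round(3))
for s in(1,-1):
    plan([430,-97,150],rot(3.7,0,s),12)
E
```

```text
t0.1 tcp [ 243.  -492.9  230.5] tau -0.1 jaw [-0.442  0.897  0.002] F [-0.3 -0.6  0.3] gap0.999 q [-0.83  0.26  0.11 -0.   -1.42 -0.28]
[[-0.001 -0.897 -0.442]
 [ 0.002 -0.442  0.897]
 [-1.     0.     0.002]]
slide [[6.7, -28.6, 22.7], [6.7, -27.8, 23.6], [6.7, -27.0, 24.5], [6.7, -26.2, 25.4], [6.7, -25.4, 26.2], [6.7, -24.5, 27.1], [6.7, -23.6, 27.8], [6.7, -22.7, 28.6], [6.7, -21.7, 29.3], [6.7, -20.7, 30.0], [6.7, -19.7, 30.7], [6.7, -18.7, 31.3]]
rot each [1.88, 0.01, -0.0] n 12
slide [[6.7, -28.6, 22.7], [6.7, -33.0, 15.6], [6.7, -35.7, 7.7], [6.7, -36.5, -0.6], [6.7, -35.4, -8.8], [6.7, -32.5, -16.6], [6.7, -27.8, -23.6], [6.7, -21.8, -29.3], [6.7, -14.5, -33.5], [6.7, -6.6, -35.9], [6.7, 1.7, -36.5], [6.7, 10.0, -35.1]]
rot each [-13.12, 0.0, 0.01] n 12
```

>>> {"api": "arm_command", "payload": {"slide": [[7,-29,23],[7,-28,24],[7,-27,24.5],[7,-26,25],[7,-25,26],[7,-24.5,27],[7,-23.5,28],[7,-22.5,28.5],[7,-21.5,29],[7,-20.5,30],[7,-19.5,30.5],[7,-18.5,31]], "rotation": [[1.88,0,0],[1.88,0,0],[1.88,0,0],[1.88,0,0],[1.88,0,0],[1.88,0,0],[1.88,0,0],[1.88,0,0],[1.88,0,0],[1.88,0,0],[1.88,0,0],[1.88,0,0]], "fingers": 85}}

```text
time_s: 1.3
tool_pos: [429.4, -97.0, 146.8]
tool_rot: [0.484, -0.515, 0.484, 0.516]
force: [0.5, -0.9, 0.6]
finger_gap: 0.995
```

```bash
python3 - <<'E'
from h import *
info()
print(np.round(trays(grab('top')),1).tolist())
plan([426,-95.6,120],rot(3.7,30),5,d=26)
E
```

```text
t1.3 tcp [429.4 -97.  146.8] tau -0.0 jaw [-0.063  0.998  0.   ] F [ 0.5 -0.9  0.6] gap0.995 q [ 0.14  0.08 -0.32 -0.   -1.17 -1.64]
[[465.5, -93.1, 84.1, 61.1, 3.3], [452.6, -290.6, 98.6, 64.2, 12.9]]
slide [[10.2, -1.7, -0.3], [10.0, -0.7, -0.3], [9.7, 0.4, -0.3], [9.4, 1.4, -0.3], [8.9, 2.4, -0.3]]
rot each [-0.03, 0.01, -6.01] n 5
```

>>> {"api": "arm_command", "payload": {"slide": [[5,-1.5,0],[5,-0.5,0],[5,0.5,0],[5,1.5,0],[5,2.5,0],[5,3,0],[5,3,0],[5,3,0],[5,3,0]], "rotation": [[0,0,-6],[0,0,-6],[0,0,-6],[0,0,-6],[0,0,-6],[0,0,-6],[0,0,-6],[0,0,-6],[0,0,-6]]}}

```text
time_s: 2.25
tool_pos: [387.2, -112.0, 151.0]
tool_rot: [-0.662, 0.667, -0.206, -0.272]
force: [-0.6, -1.0, -0.4]
finger_gap: 0.996
```

```bash
python3 - <<'E'
from h import *
info()
E
```

```text
t2.2 tcp [ 387.2 -112.   151. ] tau 50.6 jaw [-0.091  0.996  0.025] F [-0.6 -1.  -0.4] gap0.996 q [ 0.11 -0.47 -1.09  0.01 -0.07 -1.61]
```

```bash
python3 - <<'E'
from h import *
print(np.round(trays(grab('top')),1).tolist())
plan([427,-95.6,60],rot(3.7,20),9,d=13)
E
```

```text
[[459.2, -93.6, 97.3, 60.9, 3.9], [452.5, -290.3, 98.3, 63.9, 13.3]]
slide [[11.6, 5.6, 1.1], [11.9, 4.9, 1.1], [12.1, 4.1, 1.2], [12.2, 3.4, 1.2], [12.4, 2.7, 1.3], [12.5, 1.9, 1.3], [12.5, 1.2, 1.4], [12.5, 0.4, 1.4], [12.5, -0.3, 1.5]]
rot each [0.01, 0.25, 3.43] n 9
```

>>> {"api": "arm_command", "payload": {"slide": [[12,5.5,1],[12,5,1],[12,4,1],[12,3.5,1],[12.5,2.5,1.5],[12.5,2,1.5],[12.5,1,1.5],[12.5,0.5,1.5],[12.5,0,1.5],[0,0,0]], "rotation": [[0,0.25,3.4],[0,0.25,3.4],[0,0.25,3.4],[0,0.25,3.4],[0,0.25,3.4],[0,0.25,3.4],[0,0.25,3.4],[0,0.25,3.4],[0,0.25,3.4],[0,0,0]]}}

```text
time_s: 3.3
tool_pos: [435.8, -95.4, 46.2]
tool_rot: [-0.562, 0.594, -0.388, -0.426]
force: [-0.0, -0.4, 1.0]
finger_gap: 0.996
```

```bash
python3 - <<'E'
from h import *
info(); p,R,s=cur()
plan([427,-95.6,11],rot(3.7,20),5,d=13)
E
```

```text
t3.3 tcp [435.8 -95.4  46.2] tau 19.6 jaw [-0.069  0.998 -0.007] F [-0.  -0.4  1. ] gap0.996 q [ 0.17  0.01 -0.8   0.1  -0.42 -1.76]
slide [[8.6, 4.0, 0.1], [8.6, 4.0, 0.1], [8.6, 4.0, 0.1], [8.6, 4.0, 0.1], [8.6, 4.1, 0.1]]
rot each [0.08, -0.05, -0.07] n 5
```

>>> {"api": "arm_command", "payload": {"slide": [[8.5,4,0],[8.5,4,0],[8.5,4,0],[8.5,4,0],[8.5,4,0],[0,0,0]], "rotation": [[0,0,0],[0,0,0],[0,0,0],[0,0,0],[0,0,0],[0,0,0]]}}

```text
time_s: 3.9
tool_pos: [428.0, -96.7, -1.0]
tool_rot: [-0.562, 0.593, -0.389, -0.426]
force: [-0.5, -0.7, -0.3]
finger_gap: 0.994
```

>>> {"api": "arm_command", "payload": {"slide": [[0,0,0],[0,0,0],[0,0,0],[0,0,0],[0,0,0],[0,0,0]], "rotation": [[0,0,0],[0,0,0],[0,0,0],[0,0,0],[0,0,0],[0,0,0]], "fingers": 45}}

```text
time_s: 4.5
tool_pos: [430.1, -96.3, 1.1]
tool_rot: [-0.563, 0.594, -0.387, -0.425]
force: [-3.8, 0.3, 7.3]
finger_gap: 0.733
```

```bash
python3 - <<'E'
from h import *
info()
plan([430,-95.6,130],rot(-1.95,-15),8,d=13)
E
```

```text
t4.5 tcp [430.1 -96.3   1.1] tau 19.8 jaw [-0.069  0.998 -0.006] F [-3.8  0.3  7.3] gap0.733 q [ 0.17  0.1  -0.91  0.18 -0.22 -1.83]
slide [[-13.6, -4.5, -0.0], [-13.9, -3.4, 0.1], [-14.2, -2.4, 0.1], [-14.5, -1.3, 0.2], [-14.6, -0.2, 0.2], [-14.6, 0.9, 0.2], [-14.6, 2.0, 0.2], [-14.5, 3.2, 0.2]]
rot each [0.75, -0.01, 4.35] n 8
```

>>> {"api": "arm_command", "payload": {"slide": [[-13.5,-4.5,0],[-14,-3.5,0],[-14,-2.5,0],[-14.5,-1.5,0],[-14.5,0,0],[-14.5,1,0],[-14.5,2,0],[-14.5,3,0],[0,0,0]], "rotation": [[0.75,0,4.4],[0.75,0,4.4],[0.75,0,4.4],[0.75,0,4.4],[0.75,0,4.4],[0.75,0,4.4],[0.75,0,4.4],[0.75,0,4.4],[0,0,0]]}}

```text
time_s: 5.4
tool_pos: [429.7, -96.4, 117.0]
tool_rot: [0.438, -0.419, 0.57, 0.554]
force: [-0.4, 0.5, -2.9]
finger_gap: 0.729
```

```bash
python3 - <<'E'
from h import *
info()
a=grab('top');b=grab('side')
o=np.hstack([cv2.resize(a[180:340,250:480],(460,320)),cv2.resize(b[110:270,300:470],(340,320))])
cv2.imwrite('pics/l1.png',o)
plan([540,-95.6,118],rot(-1.95,-25),8,d=13)
E
```

```text
t5.4 tcp [429.7 -96.4 117. ] tau -15.4 jaw [ 0.034  0.999 -0.002] F [-0.4  0.5 -2.9] gap0.729 q [ 0.11  0.3  -0.15 -0.04 -1.39 -1.7 ]
slide [[-2.4, -13.2, 0.6], [-2.7, -13.2, 0.6], [-3.0, -13.1, 0.6], [-3.2, -13.0, 0.6], [-3.5, -13.0, 0.6], [-3.8, -12.9, 0.6], [-4.1, -12.8, 0.6], [-4.3, -12.7, 0.5]]
rot each [-0.01, -0.01, 1.2] n 8
```

View pics/l1.png

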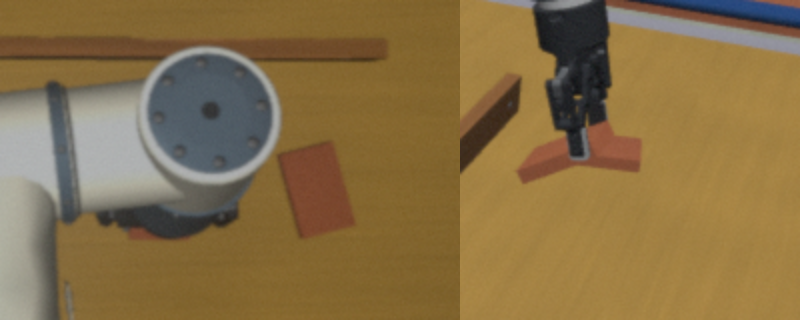

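```bash
python3 - <<'E'
from h import *
plan([535,-96,95],rot(-1.95,-30),9,d=13)
E
```

```text
slide [[0.5, -11.8, 0.4], [0.1, -11.8, 0.4], [-0.2, -11.8, 0.4], [-0.6, -11.8, 0.4], [-0.9, -11.7, 0.4], [-1.2, -11.7, 0.4], [-1.6, -11.7, 0.4], [-1.9, -11.6, 0.4], [-2.3, -11.6, 0.4]]
rot each [-0.01, -0.01, 1.62] n 9
```

>>> {"api": "arm_command", "payload": {"slide": [[0.5,-12,0.4],[0,-12,0.4],[0,-12,0.4],[-0.5,-12,0.4],[-1,-11.5,0.4],[-1,-11.5,0.4],[-1.5,-11.5,0.4],[-2,-11.5,0.4],[-2.5,-11.5,0.4],[0,0,0]], "rotation": [[0,0,1.6],[0,0,1.6],[0,0,1.6],[0,0,1.6],[0,0,1.6],[0,0,1.6],[0,0,1.6],[0,0,1.6],[0,0,1.6],[0,0,0]]}}

```text
time_s: 6.5
tool_pos: [528.4, -96.0, 82.2]
tool_rot: [0.364, -0.343, 0.619, 0.606]
force: [-0.2, -1.1, -1.8]
finger_gap: 0.73
```

```bash
python3 - <<'E'
from h import *
info()
b=grab('side')
cv2.imwrite('pics/l2.png',cv2.resize(b[90:250,230:430],(800,600),interpolation=cv2.INTER_CUBIC))
E
```

```text
t6.5 tcp [528.4 -96.   82.2] tau -30.0 jaw [ 0.034  0.999 -0.002] F [-0.2 -1.1 -1.8] gap0.730 q [ 0.07  0.69  0.31 -0.05 -1.71 -1.67]
```

View pics/l2.png

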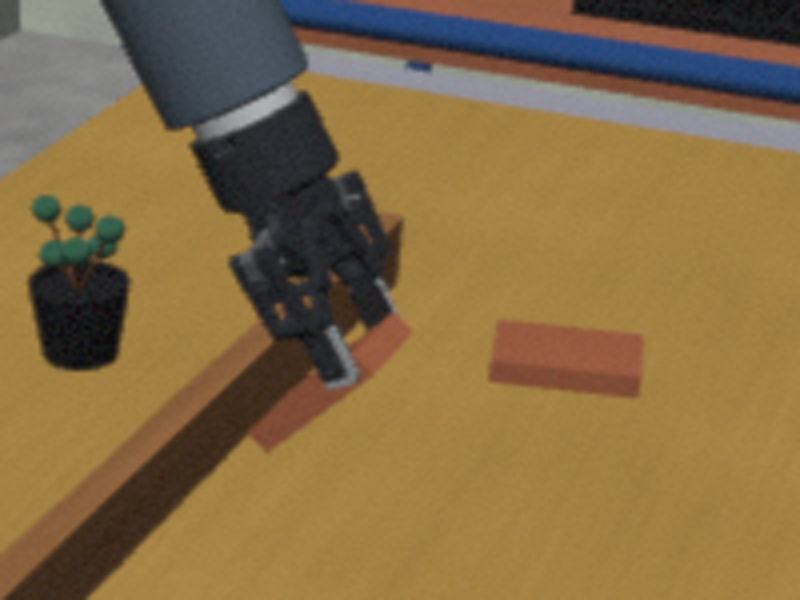

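>>> {"api": "arm_command", "payload": {"slide": [[-5.2,-5.1,0],[-5.2,-5.1,0],[-5.2,-5.1,0],[-5.2,-5.1,0],[-5.2,-5.1,0],[-5.2,-5.1,0],[0,0,0]], "rotation": [[0,0,0],[0,0,0],[0,0,0],[0,0,0],[0,0,0],[0,0,0],[0,0,0]]}}

```text
time_s: 7.25
tool_pos: [568.3, -98.6, 97.2]
tool_rot: [0.362, -0.342, 0.62, 0.606]
force: [-8.4, -1.5, 2.9]
finger_gap: 0.731
```

```bash
python3 - <<'E'
from h import *
info()
b=grab('side')
cv2.imwrite('pics/l3.png',cv2.resize(b[90:250,230:430],(600,450),interpolation=cv2.INTER_CUBIC))
E
```

```text
t7.2 tcp [568.3 -98.6  97.2] tau -30.3 jaw [ 0.034  0.999 -0.004] F [-8.4 -1.5  2.9] gap0.731 q [ 0.07  0.76  0.48 -0.05 -1.82 -1.67]
```

View pics/l3.png

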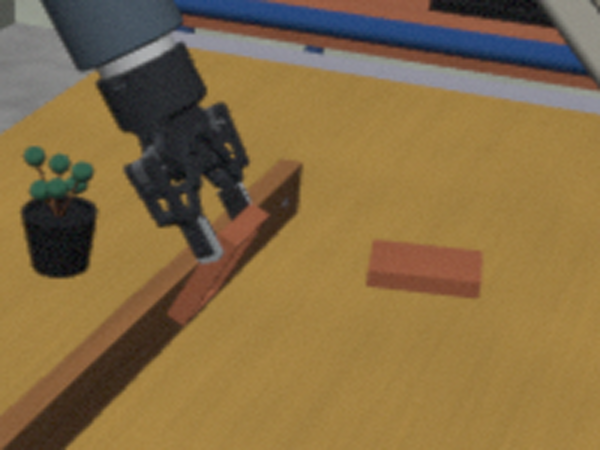

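>>> {"api": "arm_command", "payload": {"slide": [[-4.6,-6,0],[-4.6,-6,0],[-4.6,-6,0],[-4.6,-6,0],[-4.6,-6,0],[-4.6,-6,0],[-4.6,-6,0],[-4.6,-6,0],[0,0,0]], "rotation": [[0,0,0],[0,0,0],[0,0,0],[0,0,0],[0,0,0],[0,0,0],[0,0,0],[0,0,0],[0,0,0]]}}

```text
time_s: 8.2
tool_pos: [629.6, -99.8, 103.6]
tool_rot: [0.363, -0.343, 0.619, 0.606]
force: [-6.2, 0.5, -2.1]
finger_gap: 0.72
```

```bash
python3 - <<'E'
from h import *
info()
b=grab('side')
cv2.imwrite('pics/l4.png',cv2.resize(b[90:250,230:430],(600,450),interpolation=cv2.INTER_CUBIC))
E
```

```text
t8.2 tcp [629.6 -99.8 103.6] tau -30.1 jaw [ 0.034  0.999 -0.002] F [-6.2  0.5 -2.1] gap0.720 q [ 0.06  0.9   0.77 -0.05 -1.97 -1.67]
```

View pics/l4.png

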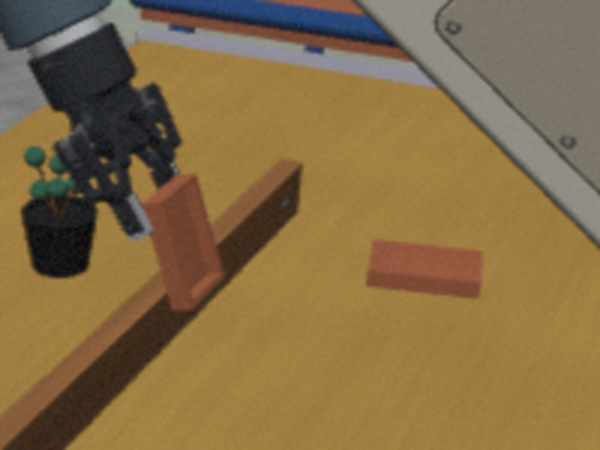

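```bash
python3 - <<'E'
from h import *
plan([515,-97,110],rot(-1.95,-50),9,d=13)
E
```

```text
slide [[7.2, 11.9, -0.1], [7.6, 11.6, -0.1], [8.1, 11.3, -0.1], [8.5, 11.0, -0.1], [8.9, 10.6, -0.1], [9.3, 10.3, -0.1], [9.6, 9.9, -0.1], [10.0, 9.5, -0.1], [10.3, 9.1, -0.1]]
rot each [-0.01, -0.01, 2.21] n 9
```

>>> {"api": "arm_command", "payload": {"slide": [[7,12,0],[7.5,11.5,0],[8,11.5,0],[8.5,11,0],[9,10.5,0],[9.5,10.5,0],[9.5,10,0],[10,9.5,0],[10.5,9,0],[0,0,0]], "rotation": [[0,0,2.2],[0,0,2.2],[0,0,2.2],[0,0,2.2],[0,0,2.2],[0,0,2.2],[0,0,2.2],[0,0,2.2],[0,0,2.2],[0,0,0]]}}

```text
time_s: 9.25
tool_pos: [504.2, -95.4, 100.8]
tool_rot: [0.253, -0.231, 0.669, 0.659]
force: [1.0, 0.2, -1.2]
finger_gap: 0.712
```

```bash
python3 - <<'E'
from h import *
info()
b=grab('side')
cv2.imwrite('pics/l5.png',cv2.resize(b[90:250,250:450],(600,450),interpolation=cv2.INTER_CUBIC))
E
```

```text
t9.2 tcp [504.2 -95.4 100.8] tau -49.9 jaw [ 0.034  0.999 -0.002] F [ 1.   0.2 -1.2] gap0.712 q [ 0.06  0.88  0.53 -0.09 -2.09 -1.68]
```

View pics/l5.png

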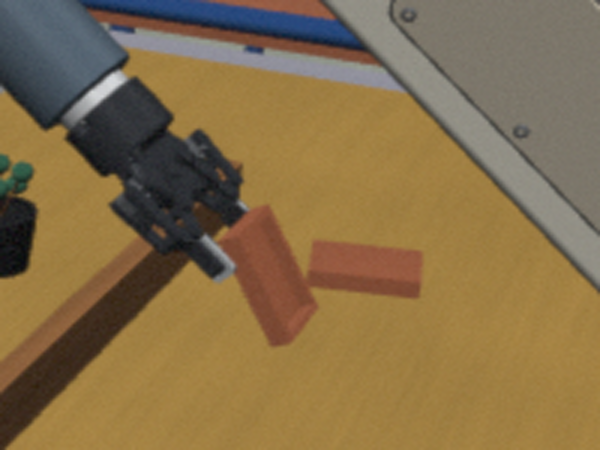

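>>> {"api": "arm_command", "payload": {"slide": [[10.5,3.8,0],[10.5,3.8,0],[10.5,3.8,0],[10.5,3.8,0],[10.5,3.8,0],[10.5,3.8,0],[10.5,3.8,0],[10.5,3.8,0],[10.5,3.8,0],[0,0,0]], "rotation": [[0,0,0],[0,0,0],[0,0,0],[0,0,0],[0,0,0],[0,0,0],[0,0,0],[0,0,0],[0,0,0],[0,0,0]]}}

```text
time_s: 10.3
tool_pos: [411.3, -92.4, 66.8]
tool_rot: [0.255, -0.233, 0.668, 0.659]
force: [0.1, -0.4, -1.0]
finger_gap: 0.713
```

```bash
python3 - <<'E'
from h import *
info()
# arc rows: bottom edge fixed, pitch 130->178, tilt -50 -> -35, G thickness offset
p0,R0,_=cur(); d=13; G=p0-d*R0[:,0]; L=82; c=np.radians(130); f=np.array([np.cos(np.radians(-1.95)),np.sin(np.radians(-1.95)),0]); z=np.array([0,0,1])
def off(p): p=np.radians(p); return f*(-L*np.cos(p)-9*np.sin(p)*0)+z*(L*np.sin(p)-9*np.cos(p))
print('G',G.round(1),'bottom z est',G[2]-off(130)[2])
E0=G-off(130); E0[2]=-1
pos,Rk=p0,R0
N=10
for k in range(1,N+1):
    p=130+48*k/N; Rn=rot(-1.95,-50+15*k/N); pn=E0+off(p)+f*5*k/N+d*Rn[:,0]
    if k==1: pn[2]
    print((Rk.T@(pn-pos)).round(1).tolist(),np.degrees(Ro.from_matrix(Rk.T@Rn).as_rotvec()).round(2).tolist()); pos,Rk=pn,Rn
E
```

```text
t10.3 tcp [411.3 -92.4  66.8] tau -49.6 jaw [ 0.034  0.999 -0.002] F [ 0.1 -0.4 -1. ] gap0.713 q [ 0.08  0.74  0.15 -0.09 -1.85 -1.67]
G [421.2 -92.7  75.2] bottom z est 6.5836624965653385
[3.3, -12.7, 0.0] [-0.1, -0.07, -1.13]
[-0.9, -7.2, -0.0] [0.0, 0.0, -1.5]
[-0.1, -7.2, -0.0] [-0.0, 0.0, -1.5]
[0.7, -7.1, 0.0] [-0.0, -0.0, -1.5]
[1.5, -7.0, -0.0] [0.0, 0.0, -1.5]
[2.2, -6.8, 0.0] [-0.0, -0.0, -1.5]
[2.9, -6.5, -0.0] [0.0, 0.0, -1.5]
[3.6, -6.1, 0.0] [0.0, -0.0, -1.5]
[4.3, -5.7, 0.0] [-0.0, -0.0, -1.5]
[4.8, -5.2, -0.0] [0.0, 0.0, -1.5]
```

>>> {"api": "arm_command", "payload": {"slide": [[3.3,-12.7,0],[-0.9,-7.2,0],[0,-7.2,0],[0.7,-7,0],[1.5,-7,0],[2.2,-6.8,0]], "rotation": [[0,0,-1.1],[0,0,-1.5],[0,0,-1.5],[0,0,-1.5],[0,0,-1.5],[0,0,-1.5]]}}

```text
time_s: 10.9
tool_pos: [441.4, -93.7, 27.4]
tool_rot: [0.305, -0.284, 0.649, 0.637]
force: [0.8, -0.4, -0.1]
finger_gap: 0.528
```

>>> {"api": "arm_command", "payload": {"slide": [[2.9,-6.5,0],[3.6,-6,0],[4.3,-5.7,0],[0,0,0]], "rotation": [[0,0,-1.5],[0,0,-1.5],[0,0,-1.5],[0,0,0]]}}

```text
time_s: 11.3
tool_pos: [447.6, -93.9, 7.4]
tool_rot: [0.329, -0.308, 0.637, 0.625]
force: [-0.6, 0.5, 0.4]
finger_gap: 0.529
```

```bash
python3 - <<'E'
from h import *
info()
b=grab('side')
cv2.imwrite('pics/l6.png',cv2.resize(b[120:270,280:480],(600,450),interpolation=cv2.INTER_CUBIC))
E
```

```text
t11.3 tcp [447.6 -93.9   7.4] tau -36.5 jaw [ 0.034  0.999 -0.002] F [-0.6  0.5  0.4] gap0.529 q [ 0.08  0.7   0.06 -0.07 -1.57 -1.66]
```

View pics/l6.png

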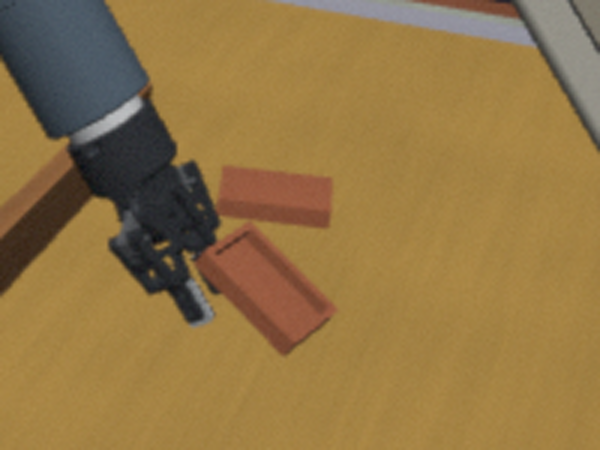

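>>> {"api": "arm_command", "payload": {"slide": [[-10,7.4,0],[-10,7.4,0],[-10,7.4,0],[-10,7.4,0],[-10,7.4,0],[-10,7.4,0],[-10,7.4,0],[-10,7.4,0],[-10,7.4,0],[-10,7.4,0]], "rotation": [[0,0,-4],[0,0,-4],[0,0,-4],[0,0,-4],[0,0,-4],[0,0,-4],[0,0,-4],[0,0,-4],[0,0,-4],[0,0,0]]}}

```text
time_s: 12.35
tool_pos: [407.8, -92.3, 124.4]
tool_rot: [0.506, -0.49, 0.511, 0.493]
force: [1.1, 0.1, 0.0]
finger_gap: 0.528
```

```bash
python3 - <<'E'
from h import *
info()
print(np.round(trays(grab('top')),1).tolist());b=grab('side');print(np.round(trays(b,'side',9),1).tolist())
E
```

```text
t12.3 tcp [407.8 -92.3 124.4] tau -0.5 jaw [ 0.034  0.999 -0.002] F [1.1 0.1 0. ] gap0.528 q [ 0.16  0.07 -0.4   0.   -1.11 -1.76]
[[435.0, -115.5, 68.4, 63.1, -17.4], [452.5, -290.6, 98.6, 63.4, 12.9]]
[[423.4, -111.2, 110.3, 85.3, -17.3], [454.7, -290.2, 97.2, 92.9, 13.4]]
```

```bash
python3 - <<'E'
from h import *
plan([422.4,-297.5,70],rot(13.2,8),10,d=12)
E
```

```text
slide [[6.7, -2.2, -20.4], [6.7, -1.5, -20.5], [6.7, -0.9, -20.5], [6.7, -0.3, -20.6], [6.6, 0.4, -20.6], [6.6, 1.0, -20.6], [6.5, 1.7, -20.5], [6.4, 2.3, -20.5], [6.3, 2.9, -20.4], [6.3, 3.6, -20.3]]
rot each [-1.51, -0.11, -0.84] n 10
```

>>> {"api": "arm_command", "payload": {"slide": [[6.5,-2,-20.5],[6.5,-1.5,-20.5],[6.5,-1,-20.5],[6.5,-0.5,-20.5],[6.5,0.5,-20.5],[6.5,1,-20.5],[6.5,1.5,-20.5],[6.5,2.5,-20.5],[6.5,3,-20.5],[6.5,3.5,-20.5],[0,0,0]], "rotation": [[-1.5,-0.1,-0.85],[-1.5,-0.1,-0.85],[-1.5,-0.1,-0.85],[-1.5,-0.1,-0.85],[-1.5,-0.1,-0.85],[-1.5,-0.1,-0.85],[-1.5,-0.1,-0.85],[-1.5,-0.1,-0.85],[-1.5,-0.1,-0.85],[-1.5,-0.1,-0.85],[0,0,0]], "fingers": 85}}

```text
time_s: 13.55
tool_pos: [423.1, -299.3, 54.7]
tool_rot: [-0.477, 0.582, -0.402, -0.522]
force: [-0.2, 0.3, -1.0]
finger_gap: 0.994
```

```bash
python3 - <<'E'
from h import *
info()
print(np.round(trays(grab('top','t5.png')),1).tolist());b=grab('side');print(np.round(trays(b,'side',9),1).tolist())
plan([422.4,-297.5,12],rot(13.2,8),6,d=12)
E
```

```text
t13.6 tcp [ 423.1 -299.3   54.7] tau 7.8 jaw [-0.224  0.975  0.001] F [-0.2  0.3 -1. ] gap0.994 q [-0.37  0.27 -0.32 -0.1  -0.87 -0.91]
[[421.1, -111.7, 97.8, 63.2, -17.2], [466.4, -287.5, 70.3, 63.6, 13.3]]
[[423.2, -111.3, 110.7, 85.7, -17.1], [453.4, -290.3, 99.8, 92.3, 13.2]]
slide [[9.2, 1.1, 0.1], [9.2, 1.1, 0.1], [9.2, 1.1, 0.1], [9.2, 1.1, 0.1], [9.2, 1.1, 0.1], [9.2, 1.1, 0.1]]
rot each [-0.04, -0.01, -0.03] n 6
```

>>> {"api": "arm_command", "payload": {"slide": [[9.2,1,0],[9.2,1,0],[9.2,1,0],[9.2,1,0],[9.2,1,0],[9.2,1,0],[0,0,0]], "rotation": [[0,0,0],[0,0,0],[0,0,0],[0,0,0],[0,0,0],[0,0,0],[0,0,0]]}}

```text
time_s: 14.35
tool_pos: [424.0, -296.4, -0.4]
tool_rot: [-0.477, 0.582, -0.401, -0.522]
force: [0.4, 0.8, 0.4]
finger_gap: 0.997
```

>>> {"api": "arm_command", "payload": {"slide": [[0,0,0],[0,0,0],[0,0,0],[0,0,0],[0,0,0],[0,0,0]], "rotation": [[0,0,0],[0,0,0],[0,0,0],[0,0,0],[0,0,0],[0,0,0]], "fingers": 45}}

```text
time_s: 14.95
tool_pos: [425.4, -297.3, 2.0]
tool_rot: [-0.477, 0.584, -0.401, -0.521]
force: [-1.7, 0.3, 6.2]
finger_gap: 0.728
```

```bash
python3 - <<'E'
from h import *
info()
plan([440,-270,130],rot(-1.95,-20),9,d=12)
E
```

```text
t14.9 tcp [ 425.4 -297.3    2. ] tau 8.0 jaw [-0.226  0.974 -0.003] F [-1.7  0.3  6.2] gap0.728 q [-0.36  0.34 -0.39 -0.11 -0.73 -0.9 ]
slide [[-12.5, -3.6, 2.6], [-12.7, -2.8, 2.8], [-12.8, -2.1, 2.9], [-12.9, -1.3, 3.0], [-13.0, -0.5, 3.1], [-13.0, 0.3, 3.1], [-13.0, 1.1, 3.2], [-13.0, 1.9, 3.2], [-12.9, 2.7, 3.2]]
rot each [1.67, -0.19, 3.1] n 9
```

>>> {"api": "arm_command", "payload": {"slide": [[-12.5,-3.5,2.5],[-12.5,-3,3],[-13,-2,3],[-13,-1.5,3],[-13,-0.5,3],[-13,0.5,3],[-13,1,3],[-13,2,3],[-13,2.5,3],[0,0,0]], "rotation": [[1.7,-0.2,3.1],[1.7,-0.2,3.1],[1.7,-0.2,3.1],[1.7,-0.2,3.1],[1.7,-0.2,3.1],[1.7,-0.2,3.1],[1.7,-0.2,3.1],[1.7,-0.2,3.1],[1.7,-0.2,3.1],[0,0,0]]}}

```text
time_s: 15.95
tool_pos: [437.4, -270.1, 118.0]
tool_rot: [0.416, -0.394, 0.587, 0.572]
force: [-1.2, -0.1, -1.3]
finger_gap: 0.731
```

```bash
python3 - <<'E'
from h import *
info()
plan([530,-250,95],rot(-1.95,-40),10,d=12)
E
```

```text
t15.9 tcp [ 437.4 -270.1  118. ] tau -20.1 jaw [0.038 0.999 0.001] F [-1.2 -0.1 -1.3] gap0.731 q [-0.21  0.47  0.05  0.06 -1.5  -1.42]
slide [[0.2, -9.0, 2.4], [-0.1, -9.0, 2.3], [-0.4, -9.0, 2.3], [-0.8, -9.0, 2.3], [-1.1, -8.9, 2.3], [-1.4, -8.9, 2.3], [-1.7, -8.8, 2.3], [-2.1, -8.8, 2.3], [-2.4, -8.7, 2.3], [-2.7, -8.6, 2.3]]
rot each [-0.02, 0.02, 1.99] n 10
```

>>> {"api": "arm_command", "payload": {"slide": [[0,-9,2.4],[0,-9,2.4],[-0.5,-9,2.4],[-1,-9,2.4],[-1,-9,2.4],[-1.5,-9,2.4],[-1.5,-9,2.4],[-2,-9,2.4],[-2.5,-8.5,2.4],[-2.5,-8.5,2.4],[0,0,0]], "rotation": [[0,0,2],[0,0,2],[0,0,2],[0,0,2],[0,0,2],[0,0,2],[0,0,2],[0,0,2],[0,0,2],[0,0,2],[0,0,0]]}}

```text
time_s: 17.05
tool_pos: [520.9, -248.7, 82.3]
tool_rot: [0.31, -0.284, 0.646, 0.637]
force: [-0.5, 0.5, -2.3]
finger_gap: 0.733
```

```bash
python3 - <<'E'
from h import *
info()
p,R,_=cur(); f=np.array([1,-.034,0])
print('fwd',(R.T@f).round(3),'up',(R.T@[0,0,1]).round(3))
E
```

```text
t17.1 tcp [ 520.9 -248.7   82.3] tau -40.3 jaw [0.038 0.999 0.004] F [-0.5  0.5 -2.3] gap0.733 q [-0.14  0.88  0.55  0.06 -1.94 -1.47]
fwd [-0.647 -0.763  0.004] up [-0.763  0.647  0.004]
```

>>> {"api": "arm_command", "payload": {"slide": [[-6.2,-3.9,0],[-6.2,-3.9,0],[-6.2,-3.9,0],[-6.2,-3.9,0],[-6.2,-3.9,0],[-6.2,-3.9,0],[0,0,0]], "rotation": [[0,0,0],[0,0,0],[0,0,0],[0,0,0],[0,0,0],[0,0,0],[0,0,0]]}}

```text
time_s: 17.75
tool_pos: [559.9, -251.2, 100.2]
tool_rot: [0.309, -0.283, 0.647, 0.637]
force: [-10.0, 0.9, 2.2]
finger_gap: 0.726
```

>>> {"api": "arm_command", "payload": {"slide": [[-5.6,-5.4,0],[-5.6,-5.4,0],[-5.6,-5.4,0],[-5.6,-5.4,0],[-5.6,-5.4,0],[-5.6,-5.4,0],[-5.6,-5.4,0],[-5.6,-5.4,0],[0,0,0]], "rotation": [[0,0,0],[0,0,0],[0,0,0],[0,0,0],[0,0,0],[0,0,0],[0,0,0],[0,0,0],[0,0,0]]}}

```text
time_s: 18.65
tool_pos: [623.8, -254.0, 104.7]
tool_rot: [0.31, -0.284, 0.647, 0.636]
force: [-6.3, 0.3, -1.8]
finger_gap: 0.714
```

```bash
python3 - <<'E'
from h import *
info()
b=grab('side')
cv2.imwrite('pics/m4.png',cv2.resize(b[60:240,230:470],(600,450),interpolation=cv2.INTER_CUBIC))
E
```

```text
t18.6 tcp [ 623.8 -254.   104.7] tau -40.3 jaw [0.039 0.999 0.002] F [-6.3  0.3 -1.8] gap0.714 q [-0.13  1.2   1.28  0.08 -2.35 -1.45]
```

View pics/m4.png

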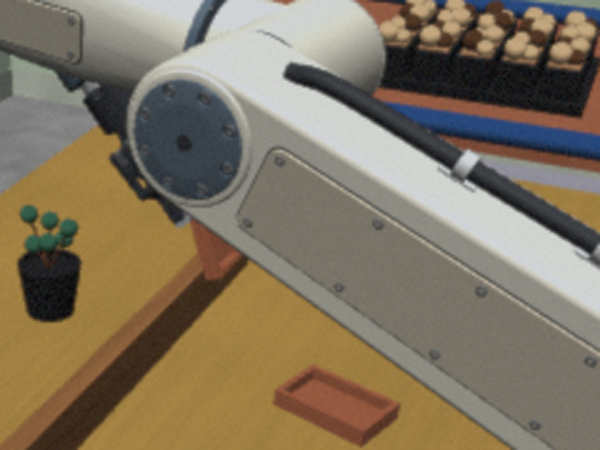

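```bash
python3 - <<'E'
from h import *
plan([425,-250,100],rot(-1.95,-55),12,d=12)
E
```

```text
slide [[12.0, 12.7, -0.3], [12.3, 12.4, -0.3], [12.5, 12.1, -0.3], [12.8, 11.9, -0.3], [13.0, 11.6, -0.3], [13.3, 11.3, -0.3], [13.5, 11.0, -0.3], [13.7, 10.7, -0.3], [14.0, 10.4, -0.3], [14.2, 10.1, -0.3], [14.4, 9.8, -0.2], [14.6, 9.5, -0.2]]
rot each [-0.01, 0.02, 1.23] n 12
```

>>> {"api": "arm_command", "payload": {"slide": [[12,12.5,-0.3],[12.5,12.5,-0.3],[12.5,12,-0.3],[13,12,-0.3],[13,11.5,-0.3],[13.5,11.5,-0.3],[13.5,11,-0.3],[13.5,10.5,-0.3],[14,10.5,-0.3],[14,10,-0.3],[14.5,10,-0.3],[14.5,9.5,-0.3]], "rotation": [[0,0,1.25],[0,0,1.25],[0,0,1.25],[0,0,1.25],[0,0,1.25],[0,0,1.25],[0,0,1.25],[0,0,1.25],[0,0,1.25],[0,0,1.25],[0,0,1.25],[0,0,1.25]]}}

```text
time_s: 19.9
tool_pos: [414.6, -249.0, 93.3]
tool_rot: [0.227, -0.2, 0.677, 0.671]
force: [0.2, 0.1, -2.5]
finger_gap: 0.715
```

```bash
python3 - <<'E'
from h import *
info()
b=grab('side')
cv2.imwrite('pics/m5.png',cv2.resize(b[90:240,280:480],(600,450),interpolation=cv2.INTER_CUBIC))
E
```

```text
t19.9 tcp [ 414.6 -249.    93.3] tau -54.9 jaw [0.038 0.999 0.002] F [ 0.2  0.1 -2.5] gap0.715 q [-0.15  0.84  0.31  0.1  -1.99 -1.47]
```

View pics/m5.png

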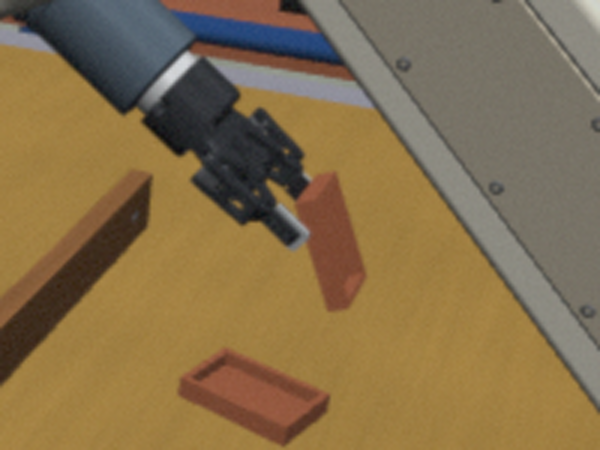

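```bash
cat > arc.py <<'E'
from h import *
import sys
pst,tilt0,tilt1,N,fw=map(float,sys.argv[1:6]); N=int(N)
p0,R0,_=cur(); d=11; G=p0-d*R0[:,0]; L=81; f=np.array([1,-.034,0]); z=np.array([0,0,1])
def off(p): p=np.radians(p); return f*(-L*np.cos(p))+z*(L*np.sin(p)-9*np.cos(p))
E0=G-off(pst); print('bottom z',E0[2].round(1)); E0[2]=-2
pos,Rk=p0,R0
for k in range(0,N+1):
    p=pst+(178-pst)*k/N; Rn=rot(-1.95,tilt0+(tilt1-tilt0)*k/N); pn=E0+off(p)+f*fw*min(1,k/4)+d*Rn[:,0]
    print((Rk.T@(pn-pos)).round(1).tolist(),np.degrees(Ro.from_matrix(Rk.T@Rn).as_rotvec()).round(1).tolist()); pos,Rk=pn,Rn
E
python3 arc.py 118 -55 -35 12 8
```

```text
bottom z 23.7
[14.7, -21.1, -0.2] [-0.0, 0.4, -0.1]
[-5.0, -7.3, 0.0] [0.0, 0.0, -1.7]
[-4.2, -7.7, 0.0] [-0.0, -0.0, -1.7]
[-3.3, -8.0, 0.0] [-0.0, -0.0, -1.7]
[-2.4, -8.2, 0.0] [0.0, -0.0, -1.7]
[-0.1, -7.0, 0.0] [0.0, 0.0, -1.7]
[0.8, -7.0, 0.0] [-0.0, -0.0, -1.7]
[1.6, -6.9, 0.0] [-0.0, -0.0, -1.7]
[2.4, -6.6, 0.0] [0.0, 0.0, -1.7]
[3.2, -6.3, 0.0] [-0.0, 0.0, -1.7]
[3.9, -5.9, 0.0] [-0.0, -0.0, -1.7]
[4.6, -5.5, 0.0] [-0.0, -0.0, -1.7]
[5.3, -4.9, 0.0] [0.0, 0.0, -1.7]
```

Lower in two halves, then begin the arc.

>>> {"api": "arm_command", "payload": {"slide": [[5,-7,0],[5,-7,0],[4.7,-7,0],[0,0,0]], "rotation": [[0,0,0],[0,0,0],[0,0,0],[0,0,0]]}}

```text
time_s: 20.35
tool_pos: [415.5, -248.7, 66.2]
tool_rot: [0.225, -0.198, 0.678, 0.671]
force: [-0.7, -1.2, -1.6]
finger_gap: 0.711
```

>>> {"api": "arm_command", "payload": {"slide": [[-5,-7.3,0],[-4.2,-7.7,0],[-3.3,-8,0],[-2.4,-8.2,0]], "rotation": [[0,0,-1.7],[0,0,-1.7],[0,0,-1.7],[0,0,-1.7]]}}

```text
time_s: 20.75
tool_pos: [447.4, -250.4, 54.1]
tool_rot: [0.265, -0.24, 0.665, 0.656]
force: [1.0, 3.6, 12.4]
finger_gap: 0.71
```

```bash
python3 - <<'E'
from h import *
info()
b=grab('side')
cv2.imwrite('pics/m6.png',cv2.resize(b[90:240,280:480],(600,450),interpolation=cv2.INTER_CUBIC))
E
```

```text
t20.8 tcp [ 447.4 -250.4   54.1] tau -48.2 jaw [0.037 0.999 0.   ] F [ 1.   3.6 12.4] gap0.710 q [-0.15  0.86  0.33  0.08 -1.88 -1.47]
```

View pics/m6.png

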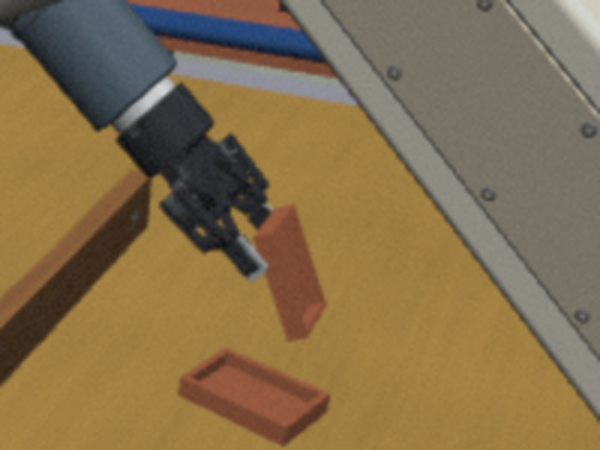

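>>> {"api": "arm_command", "payload": {"slide": [[-0.1,-7,0],[0.8,-7,0],[1.6,-6.9,0],[2.4,-6.6,0]], "rotation": [[0,0,-1.7],[0,0,-1.7],[0,0,-1.7],[0,0,-1.7]]}}

```text
time_s: 21.2
tool_pos: [465.5, -251.2, 31.4]
tool_rot: [0.305, -0.282, 0.649, 0.638]
force: [1.0, -0.2, -0.4]
finger_gap: 0.541
```

>>> {"api": "arm_command", "payload": {"slide": [[3.2,-6.3,0],[3.9,-5.9,0],[4.6,-5.5,0]], "rotation": [[0,0,-1.7],[0,0,-1.7],[0,0,-1.7]]}}

```text
time_s: 21.5
tool_pos: [469.8, -251.2, 9.0]
tool_rot: [0.332, -0.308, 0.636, 0.624]
force: [0.3, -0.3, 0.3]
finger_gap: 0.528
```

```bash
python3 - <<'E'
from h import *
info()
b=grab('side');print(np.round(trays(b,'side',9),1).tolist())
hsv=cv2.cvtColor(b,cv2.COLOR_BGR2HSV);cv2.imwrite('pics/m7.png',cv2.resize(b[90:240,280:480],(600,450),interpolation=cv2.INTER_CUBIC))
E
```

```text
t21.5 tcp [ 469.8 -251.2    9. ] tau -36.1 jaw [0.038 0.999 0.001] F [ 0.3 -0.3  0.3] gap0.528 q [-0.15  0.8   0.22  0.07 -1.62 -1.48]
[[423.4, -111.3, 110.3, 85.7, -17.2], [452.4, -303.6, 194.0, 76.4, -49.8]]
```

View pics/m7.png

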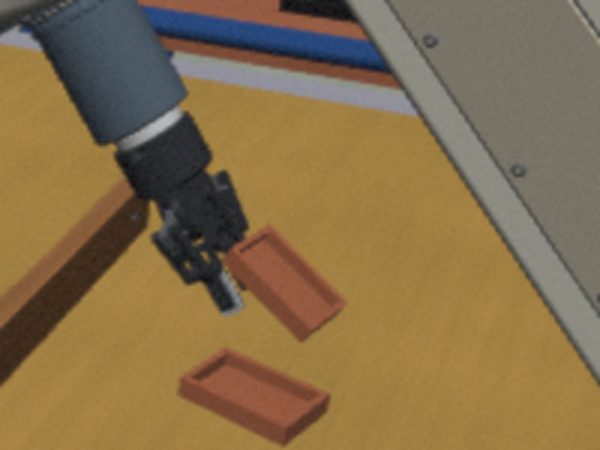

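Both trays now lie flat with the hollow up. Next I retract and measure them.

>>> {"api": "arm_command", "payload": {"slide": [[-10,7.4,0],[-10,7.4,0],[-10,7.4,0],[-10,7.4,0],[-10,7.4,0],[-10,7.4,0],[-10,7.4,0],[-10,7.4,0],[-10,7.4,10],[-10,7.4,10]], "rotation": [[0,0,-4],[0,0,-4],[0,0,-4],[0,0,-4],[0,0,-4],[0,0,-4],[0,0,-4],[0,0,-4],[0,0,-4],[0,0,0]]}}

```text
time_s: 22.55
tool_pos: [430.1, -229.5, 126.4]
tool_rot: [0.509, -0.489, 0.51, 0.491]
force: [-0.6, 0.2, 1.1]
finger_gap: 0.523
```

```bash
python3 - <<'E'
from h import *
info()
i=grab('top')
print(np.round(trays(i),1).tolist());b=grab('side');print(np.round(trays(b,'side',9),1).tolist()); print(timer(i))
plan([407,-107,75],rot(-17.2,0),10)
E
```

```text
t22.6 tcp [ 430.1 -229.5  126.4] tau -0.2 jaw [0.04  0.999 0.001] F [-0.6  0.2  1.1] gap0.523 q [-0.17  0.2  -0.24 -0.   -1.14 -1.44]
[[476.1, -271.9, 64.6, 42.8, 74.4]]
[[423.4, -111.3, 110.3, 85.7, -17.2], [451.8, -264.5, 111.3, 89.4, -15.2]]
[((393.95245361328125, -370.2719421386719), (53.86564636230469, 148.53614807128906), 39.37165451049805), ((384.222412109375, -289.2745361328125), (99.22083282470703, 116.32986450195312), 80.67711639404297), ((399.8958435058594, -118.80406951904297), (207.13040161132812, 148.54727172851562), 79.22618103027344), ((475.8970642089844, 273.77783203125), (62.05509567260742, 47.6539192199707), 89.3080825805664)]
slide [[5.2, 2.9, 12.1], [5.2, 3.2, 12.0], [5.2, 3.5, 12.0], [5.2, 3.9, 11.9], [5.2, 4.2, 11.8], [5.2, 4.5, 11.6], [5.2, 4.8, 11.5], [5.2, 5.1, 11.4], [5.2, 5.4, 11.3], [5.2, 5.7, 11.1]]
rot each [1.51, -0.0, -0.02] n 10
```

>>> {"api": "arm_command", "payload": {"slide": [[5,3,12],[5,3,12],[5,3.5,12],[5,4,12],[5,4,12],[5.5,4.5,11.5],[5.5,5,11.5],[5.5,5,11.5],[5.5,5.5,11.5],[5.5,5.5,11],[0,0,0]], "rotation": [[1.5,0,0],[1.5,0,0],[1.5,0,0],[1.5,0,0],[1.5,0,0],[1.5,0,0],[1.5,0,0],[1.5,0,0],[1.5,0,0],[1.5,0,0],[0,0,0]], "fingers": 85}}

```text
time_s: 23.75
tool_pos: [406.7, -106.0, 71.6]
tool_rot: [0.566, -0.418, 0.571, 0.423]
force: [0.1, -0.2, 0.6]
finger_gap: 0.991
```

```bash
python3 - <<'E'
from h import *
info()
i=grab('top')
print(np.round(trays(i),1).tolist())
plan([407.2,-107.3,5],rot(-17.2,0),6)
E
```

```text
t23.8 tcp [ 406.7 -106.    71.6] tau -0.6 jaw [ 0.294  0.956 -0.002] F [ 0.1 -0.2  0.6] gap0.991 q [ 0.12  0.13 -0.48 -0.   -0.97 -1.99]
[[440.5, -116.9, 62.1, 57.8, 71.5], [449.7, -264.2, 97.7, 63.9, -16.0]]
slide [[11.2, -0.1, -0.1], [11.2, -0.1, -0.1], [11.2, -0.1, -0.1], [11.2, -0.1, -0.1], [11.2, -0.1, -0.1], [11.2, -0.1, -0.1]]
rot each [0.02, -0.02, -0.08] n 6
```

>>> {"api": "arm_command", "payload": {"slide": [[11,0,-0.2],[11,0,-0.2],[11,0,-0.2],[11,0,-0.2],[11,0,-0.2],[11,0,-0.2],[0,0,0]], "rotation": [[0,0,0],[0,0,0],[0,0,0],[0,0,0],[0,0,0],[0,0,0],[0,0,0]]}}

```text
time_s: 24.5
tool_pos: [405.5, -108.5, 5.4]
tool_rot: [0.566, -0.417, 0.572, 0.422]
force: [-0.1, 0.2, 0.4]
finger_gap: 0.996
```

>>> {"api": "arm_command", "payload": {"slide": [[0,0,0],[0,0,0],[0,0,0],[0,0,0],[0,0,0],[0,0,0]], "rotation": [[0,0,0],[0,0,0],[0,0,0],[0,0,0],[0,0,0],[0,0,0]], "fingers": 50}}

```text
time_s: 25.1
tool_pos: [407.0, -108.2, 7.7]
tool_rot: [0.568, -0.418, 0.57, 0.421]
force: [-2.3, 0.5, 5.5]
finger_gap: 0.72
```

```bash
python3 - <<'E'
from h import *
info()
p,R,s=cur()
# target: tray centre 15 ahead; leave 15 mm gap to kerb face then push
y=-105; face=612.5+.034*y
plan([face-50-15-12,y,p[2]+3],rot(-1.95,0),12)
E
```

```text
t25.1 tcp [ 407.  -108.2    7.7] tau -0.3 jaw [ 0.295  0.956 -0.   ] F [-2.3  0.5  5.5] gap0.720 q [ 0.11  0.22 -0.58 -0.   -0.78 -1.98]
slide [[-0.3, -9.9, 3.3], [-0.3, -9.9, 3.1], [-0.3, -10.0, 2.9], [-0.3, -10.1, 2.7], [-0.3, -10.1, 2.4], [-0.3, -10.2, 2.2], [-0.3, -10.2, 2.0], [-0.3, -10.3, 1.8], [-0.3, -10.3, 1.5], [-0.3, -10.3, 1.3], [-0.3, -10.4, 1.1], [-0.3, -10.4, 0.9]]
rot each [-1.27, 0.0, -0.02] n 12
```

>>> {"api": "arm_command", "payload": {"slide": [[-1.5,-10,3.3],[-1.5,-10,3],[0,-10,3],[0,-10,2.7],[0,-10,2.4],[0,-10,2.2],[0,-10.3,2],[0,-10.3,1.8],[0,-10.3,1.5],[0,-10.3,1.3],[0,-10.3,1],[0,-10.3,1]], "rotation": [[-1.27,0,0],[-1.27,0,0],[-1.27,0,0],[-1.27,0,0],[-1.27,0,0],[-1.27,0,0],[-1.27,0,0],[-1.27,0,0],[-1.27,0,0],[-1.27,0,0],[-1.27,0,0],[-1.27,0,0]]}}

```text
time_s: 26.3
tool_pos: [531.5, -104.8, 8.6]
tool_rot: [0.507, -0.49, 0.509, 0.494]
force: [0.6, -0.5, -1.1]
finger_gap: 0.722
```

```bash
python3 - <<'E'
from h import *
info()
b=grab('side');print(np.round(trays(b,'side',9),1).tolist())
E
```

```text
t26.3 tcp [ 531.5 -104.8    8.6] tau -0.4 jaw [0.032 0.999 0.001] F [ 0.6 -0.5 -1.1] gap0.722 q [ 0.09  0.42 -0.27 -0.   -0.89 -1.69]
[[515.4, -107.5, 91.6, 44.1, -79.2], [582.4, -99.8, 97.6, 46.2, -65.4], [451.9, -264.9, 110.8, 90.0, -15.5]]
```

>>> {"api": "arm_command", "payload": {"slide": [[0,-1.5,0],[0,-1.5,0],[0,-1.5,0],[0,-1.5,0],[0,-1.5,0],[0,-1.5,0],[0,-1.5,0]], "rotation": [[0,0,0],[0,0,0],[0,0,0],[0,0,0],[0,0,0],[0,0,0],[0,0,0]]}}

```text
time_s: 27.05
tool_pos: [541.3, -105.2, 8.6]
tool_rot: [0.507, -0.489, 0.51, 0.493]
force: [-0.3, -0.5, -0.7]
finger_gap: 0.721
```

>>> {"api": "arm_command", "payload": {"slide": [[0,-1.2,0],[0,-1.2,0],[0,-1.2,0]], "rotation": [[0,0,0],[0,0,0],[0,0,0]]}}

```text
time_s: 27.35
tool_pos: [544.9, -105.3, 8.5]
tool_rot: [0.507, -0.489, 0.51, 0.494]
force: [0.4, 0.2, -1.0]
finger_gap: 0.72
```

>>> {"api": "arm_command", "payload": {"slide": [[0,-1.2,0],[0,-1.2,0],[0,-1.2,0]], "rotation": [[0,0,0],[0,0,0],[0,0,0]]}}

```text
time_s: 27.65
tool_pos: [545.0, -105.3, 7.9]
tool_rot: [0.506, -0.487, 0.512, 0.495]
force: [-10.9, 3.1, 7.5]
finger_gap: 0.72
```

>>> {"api": "arm_command", "payload": {"slide": [[1,1,0],[1,1,0],[0,0,0]], "rotation": [[0,0,0],[0,0,0],[0,0,0]]}}

```text
time_s: 27.95
tool_pos: [545.1, -105.3, 7.8]
tool_rot: [0.507, -0.489, 0.51, 0.494]
force: [-8.3, 2.8, 12.2]
finger_gap: 0.722
```

>>> {"api": "arm_command", "payload": {"slide": [[0,0,0],[0,0,0],[0,0,0],[0,0,0],[-6,0,0],[-12,0,0],[-14,0,0],[-14,0,0],[-14,0,0],[-14,0,-15]], "rotation": [[0,0,0],[0,0,0],[0,0,0],[0,0,0],[0,0,0],[0,0,0],[0,0,0],[0,0,0],[0,0,0],[0,0,0]], "fingers": 85}}

```text
time_s: 28.95
tool_pos: [546.9, -119.7, 82.4]
tool_rot: [0.507, -0.49, 0.509, 0.494]
force: [0.1, -0.2, -0.4]
finger_gap: 0.995
```

```bash
python3 - <<'E'
from h import *
info()
i=grab('top');print(np.round(trays(i),1).tolist())
b=grab('side');print(np.round(trays(b,'side',9),1).tolist())
psi=-16; f=np.array([np.cos(np.radians(psi)),np.sin(np.radians(psi))]); g=np.array([449.7,-264.2])-15*f; print(g)
plan([*g,70],rot(psi,0),10)
E
```

```text
t28.9 tcp [ 546.9 -119.7   82.4] tau -0.3 jaw [0.032 0.999 0.002] F [ 0.1 -0.2 -0.4] gap0.995 q [ 0.06  0.37 -0.12 -0.   -1.08 -1.66]
[[450.0, -264.1, 97.3, 64.3, -16.1]]
[[564.9, -106.9, 112.4, 90.7, -2.8], [452.0, -264.6, 110.8, 89.4, -15.0]]
[ 435.28107456 -260.06543966]
slide [[1.4, 10.8, -14.2], [1.4, 10.5, -14.5], [1.4, 10.1, -14.7], [1.4, 9.7, -15.0], [1.4, 9.4, -15.2], [1.4, 9.0, -15.4], [1.4, 8.6, -15.7], [1.4, 8.2, -15.9], [1.4, 7.8, -16.1], [1.4, 7.4, -16.2]]
rot each [1.4, 0.0, -0.01] n 10
```

>>> {"api": "arm_command", "payload": {"slide": [[1.4,11,-14],[1.4,10.5,-14.5],[1.4,10,-14.5],[1.4,9.5,-15],[1.4,9.5,-15],[1.4,9,-15.5],[1.4,8.5,-15.5],[1.4,8,-16],[1.4,8,-16],[1.4,7.5,-16],[0,0,0]], "rotation": [[1.4,0,0],[1.4,0,0],[1.4,0,0],[1.4,0,0],[1.4,0,0],[1.4,0,0],[1.4,0,0],[1.4,0,0],[1.4,0,0],[1.4,0,0],[0,0,0]]}}

```text
time_s: 30.15
tool_pos: [431.7, -259.6, 66.8]
tool_rot: [0.564, -0.423, 0.567, 0.427]
force: [0.0, 1.0, 0.4]
finger_gap: 0.994
```

```bash
python3 - <<'E'
from h import *
info()
i=grab('top');print(np.round(trays(i),1).tolist())
plan([435.3,-260,5],rot(-16,0),6)
E
```

```text
t30.1 tcp [ 431.7 -259.6   66.8] tau -0.5 jaw [ 0.278  0.96  -0.   ] F [0.  1.  0.4] gap0.994 q [-0.23  0.29 -0.29 -0.   -1.   -1.62]
[[563.4, -107.0, 94.0, 61.0, -1.8]]
slide [[10.3, -0.6, -0.0], [10.3, -0.5, -0.0], [10.3, -0.5, -0.0], [10.3, -0.5, -0.0], [10.3, -0.5, -0.0], [10.3, -0.5, -0.0]]
rot each [-0.02, -0.0, -0.07] n 6
```

>>> {"api": "arm_command", "payload": {"slide": [[10.3,-0.5,0],[10.3,-0.5,0],[10.3,-0.5,0],[10.3,-0.5,0],[10.3,-0.5,0],[10.3,-0.5,0],[0,0,0]], "rotation": [[0,0,0],[0,0,0],[0,0,0],[0,0,0],[0,0,0],[0,0,0],[0,0,0]]}}

```text
time_s: 30.9
tool_pos: [435.0, -258.4, 3.4]
tool_rot: [0.562, -0.423, 0.567, 0.429]
force: [0.0, 0.2, 0.3]
finger_gap: 0.997
```

>>> {"api": "arm_command", "payload": {"slide": [[0,0,0],[0,0,0],[0,0,0],[0,0,0],[0,0,0],[0,0,0]], "rotation": [[0,0,0],[0,0,0],[0,0,0],[0,0,0],[0,0,0],[0,0,0]], "fingers": 50}}

```text
time_s: 31.5
tool_pos: [436.7, -259.1, 6.2]
tool_rot: [0.563, -0.425, 0.566, 0.427]
force: [-0.5, 0.8, 6.5]
finger_gap: 0.724
```

```bash
python3 - <<'E'
from h import *
info()
p,R,s=cur()
y=-257; face=612.5+.034*y; print('contact expected tcp x',face-65)
plan([face-65-8,y,p[2]+3],rot(-1.95,0),11)
E
```

```text
t31.5 tcp [ 436.7 -259.1    6.2] tau -0.3 jaw [ 0.275  0.962 -0.001] F [-0.5  0.8  6.5] gap0.724 q [-0.23  0.37 -0.36  0.   -0.85 -1.62]
contact expected tcp x 538.762
slide [[-0.3, -8.2, 2.5], [-0.3, -8.2, 2.3], [-0.3, -8.3, 2.2], [-0.3, -8.3, 2.0], [-0.3, -8.4, 1.8], [-0.3, -8.4, 1.6], [-0.3, -8.4, 1.4], [-0.3, -8.5, 1.2], [-0.3, -8.5, 1.0], [-0.3, -8.5, 0.9], [-0.3, -8.5, 0.7]]
rot each [-1.27, 0.0, -0.03] n 11
```

>>> {"api": "arm_command", "payload": {"slide": [[-1.5,-8.2,2.5],[-1.5,-8.2,2.3],[0,-8.2,2.2],[0,-8.3,2],[0,-8.3,1.8],[0,-8.4,1.6],[0,-8.4,1.4],[0,-8.4,1.2],[0,-8.5,1],[0,-8.5,1],[0,-8.5,0.7]], "rotation": [[-1.27,0,0],[-1.27,0,0],[-1.27,0,0],[-1.27,0,0],[-1.27,0,0],[-1.27,0,0],[-1.27,0,0],[-1.27,0,0],[-1.27,0,0],[-1.27,0,0],[-1.27,0,0]]}}

```text
time_s: 32.6
tool_pos: [530.6, -256.6, 7.5]
tool_rot: [0.507, -0.49, 0.509, 0.494]
force: [-0.3, -0.6, -1.4]
finger_gap: 0.724
```

>>> {"api": "arm_command", "payload": {"slide": [[0,-1.2,0],[0,-1.2,0],[0,-1.2,0],[0,-1.2,0],[0,-1.2,0]], "rotation": [[0,0,0],[0,0,0],[0,0,0],[0,0,0],[0,0,0]]}}

```text
time_s: 33.1
tool_pos: [535.8, -256.9, 7.6]
tool_rot: [0.507, -0.489, 0.51, 0.493]
force: [-0.9, 0.0, -2.1]
finger_gap: 0.724
```

>>> {"api": "arm_command", "payload": {"slide": [[0,-1.2,0],[0,-1.2,0],[0,-1.2,0]], "rotation": [[0,0,0],[0,0,0],[0,0,0]]}}

```text
time_s: 33.4
tool_pos: [539.6, -257.0, 7.5]
tool_rot: [0.507, -0.489, 0.51, 0.493]
force: [0.1, -0.1, -1.5]
finger_gap: 0.722
```

>>> {"api": "arm_command", "payload": {"slide": [[0,-1.2,0],[0,-1.2,0],[0,-1.2,0]], "rotation": [[0,0,0],[0,0,0],[0,0,0]]}}

```text
time_s: 33.7
tool_pos: [540.2, -257.1, 6.8]
tool_rot: [0.506, -0.487, 0.511, 0.495]
force: [-9.0, -0.3, 1.3]
finger_gap: 0.72
```

Contact with the kerb. Now lower, release and lift, then head towards the timer.

>>> {"api": "arm_command", "payload": {"slide": [[1,1,0],[1,0.5,0],[0,0,0]], "rotation": [[0,0,0],[0,0,0],[0,0,0]]}}

```text
time_s: 34.0
tool_pos: [540.3, -257.1, 6.3]
tool_rot: [0.507, -0.489, 0.51, 0.494]
force: [-6.7, 2.0, 6.6]
finger_gap: 0.725
```

>>> {"api": "arm_command", "payload": {"slide": [[0,0,0],[0,0,0],[0,0,0],[0,0,0],[-6,0,0],[-12,0,0],[-20,0,0],[-20,0,0],[-20,10,0],[-20,25,0],[-10,30,20],[-10,30,20]], "rotation": [[0,0,0],[0,0,0],[0,0,0],[0,0,0],[0,0,0],[0,0,0],[0,0,0],[0,0,0],[0,0,0],[0,0,0],[0,0,0],[0,0,0]], "fingers": 85}}

```text
time_s: 35.2
tool_pos: [448.3, -214.0, 125.9]
tool_rot: [0.508, -0.49, 0.51, 0.492]
force: [-0.1, 0.1, 0.4]
finger_gap: 0.995
```

```bash
python3 - <<'E'
from h import *
info()
plan([380,190,100],rot(-1.95,0),12)
E
```

```text
t35.2 tcp [ 448.3 -214.   125.9] tau -0.3 jaw [0.036 0.999 0.001] F [-0.1  0.1  0.4] gap0.995 q [-0.13  0.21 -0.22 -0.   -1.14 -1.48]
slide [[2.2, 6.9, 33.4], [2.2, 6.9, 33.4], [2.2, 6.9, 33.4], [2.2, 6.9, 33.4], [2.2, 6.9, 33.4], [2.2, 6.9, 33.4], [2.2, 6.9, 33.4], [2.2, 6.9, 33.4], [2.2, 6.8, 33.4], [2.2, 6.8, 33.4], [2.2, 6.8, 33.4], [2.2, 6.8, 33.4]]
rot each [-0.01, 0.0, -0.02] n 12
```

>>> {"api": "arm_command", "payload": {"slide": [[2,5,40],[2,5,40],[2,5,40],[2,4,40],[2,3,40],[2,0,40],[2,0,40],[2,-5,40],[2,-5,40],[2,-5,40],[0,0,0]], "rotation": [[0,0,0],[0,0,0],[0,0,0],[0,0,0],[0,0,0],[0,0,0],[0,0,0],[0,0,0],[0,0,0],[0,0,0],[0,0,0]]}}

```text
time_s: 36.3
tool_pos: [456.6, 190.0, 105.7]
tool_rot: [0.507, -0.49, 0.508, 0.494]
force: [-0.8, 0.1, -0.8]
finger_gap: 0.991
```

```bash
python3 - <<'E'
from h import *
info()
i=grab('top','t7.png');print(np.round(trays(i),1).tolist());print(timer(i))
plan([474,273.8,80],rot(-0.7,0),8)
E
```

```text
t36.3 tcp [456.6 190.  105.7] tau -0.3 jaw [0.031 1.    0.003] F [-0.8  0.1 -0.8] gap0.991 q [ 0.71  0.23 -0.26 -0.01 -1.09 -2.31]
[[554.9, -258.5, 98.4, 60.6, -2.4], [561.0, -106.8, 98.5, 60.8, -1.8]]
[((415.96588134765625, 363.02581787109375), (216.7777557373047, 135.21005249023438), 88.69972229003906)]
slide [[3.2, -1.9, 10.8], [3.2, -2.0, 10.8], [3.2, -2.0, 10.8], [3.2, -2.0, 10.8], [3.2, -2.0, 10.8], [3.2, -2.1, 10.8], [3.2, -2.1, 10.8], [3.2, -2.1, 10.7]]
rot each [-0.14, 0.02, -0.04] n 8
```

View pics/t7.png

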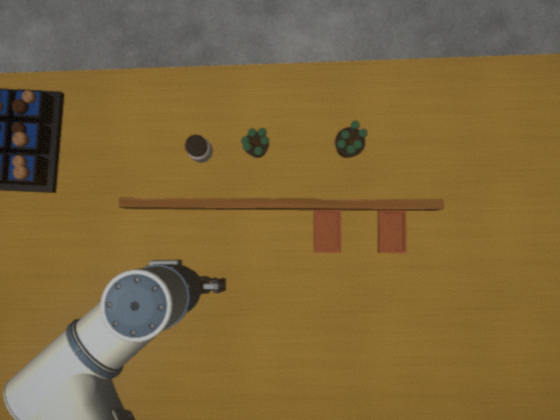

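The top view shows both trays square, each with a short end on the kerb (pixels ~(327,230) and (391,230)). The plants and jar are unmoved. The timer is partly hidden by the wrist but its top edge is where it was.

>>> {"api": "arm_command", "payload": {"slide": [[3,-2,10.8],[3,-2,10.8],[3,-2,10.8],[3,-2,10.8],[3,-2,10.8],[3,-2,10.8],[3,-2,10.8],[3,-2,10.8],[0,0,0]], "rotation": [[-0.15,0,0],[-0.15,0,0],[-0.15,0,0],[-0.15,0,0],[-0.15,0,0],[-0.15,0,0],[-0.15,0,0],[-0.15,0,0],[0,0,0]]}}

```text
time_s: 37.25
tool_pos: [473.6, 273.2, 80.1]
tool_rot: [0.502, -0.495, 0.505, 0.499]
force: [0.1, 0.8, -1.1]
finger_gap: 0.994
```

```bash
python3 - <<'E'
from h import *
info()
b=grab('side');b0=cv2.imread('pics/s0.png')
cv2.imwrite('pics/tm2.png',np.hstack([cv2.resize(b[200:350,200:340],(400,430)),cv2.resize(b0[200:350,200:340],(400,430))]))
print('diff timer region',np.abs(b[315:340,255:300].astype(int)-b0[315:340,255:300]).mean())
plan([474,273.8,12],rot(-0.7,0),6)
E
```

```text
t37.2 tcp [473.6 273.2  80.1] tau -0.4 jaw [0.013 1.    0.001] F [ 0.1  0.8 -1.1] gap0.994 q [ 0.81  0.35 -0.16 -0.01 -1.07 -2.39]
diff timer region 3.4915555555555557
slide [[11.4, -0.2, 0.2], [11.4, -0.2, 0.2], [11.4, -0.1, 0.2], [11.4, -0.1, 0.2], [11.4, -0.1, 0.2], [11.4, -0.1, 0.2]]
rot each [-0.01, 0.01, -0.07] n 6
```

View pics/tm2.png

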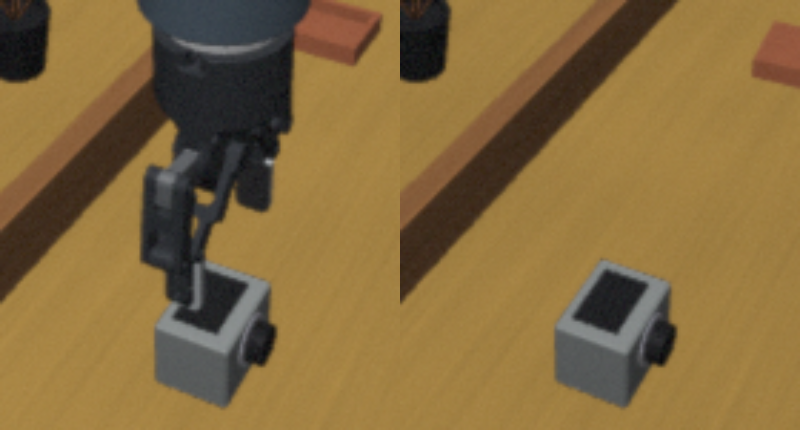

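The timer is in its starting place and the fingers stand above it, straddling it. Now I descend.

>>> {"api": "arm_command", "payload": {"slide": [[11.4,0,0.2],[11.4,0,0.2],[11.4,0,0.2],[11.4,0,0.2],[11.4,0,0.2],[11.4,0,0.2],[0,0,0]], "rotation": [[0,0,0],[0,0,0],[0,0,0],[0,0,0],[0,0,0],[0,0,0],[0,0,0]]}}

```text
time_s: 38.0
tool_pos: [472.0, 272.4, 10.4]
tool_rot: [0.501, -0.494, 0.506, 0.499]
force: [-0.1, -0.5, -1.3]
finger_gap: 0.994
```

>>> {"api": "arm_command", "payload": {"slide": [[0,0,0],[0,0,0],[0,0,0],[0,0,0],[0,0,0],[0,0,0]], "rotation": [[0,0,0],[0,0,0],[0,0,0],[0,0,0],[0,0,0],[0,0,0]], "fingers": 50}}

```text
time_s: 38.6
tool_pos: [473.5, 273.7, 13.1]
tool_rot: [0.502, -0.495, 0.504, 0.499]
force: [-1.6, 0.6, 5.1]
finger_gap: 0.765
```

```bash
python3 - <<'E'
from h import *
info()
p,R,s=cur()
y=272; face=612.5+.034*y; print('contact tcp x',face-25-(476-p[0]))
plan([face-25-(476-p[0])-10,y,p[2]+2],rot(-1.95,0),11)
E
```

```text
t38.6 tcp [473.5 273.7  13.1] tau -0.4 jaw [0.013 1.    0.002] F [-1.6  0.6  5.1] gap0.765 q [ 0.81  0.42 -0.25 -0.01 -0.91 -2.39]
contact tcp x 594.2440597295074
slide [[-0.2, -10.1, -0.0], [-0.2, -10.1, 0.0], [-0.2, -10.1, 0.0], [-0.2, -10.1, 0.0], [-0.2, -10.1, 0.1], [-0.2, -10.1, 0.1], [-0.2, -10.1, 0.1], [-0.2, -10.1, 0.1], [-0.2, -10.1, 0.1], [-0.2, -10.1, 0.2], [-0.2, -10.1, 0.2]]
rot each [0.11, 0.01, -0.03] n 11
```

>>> {"api": "arm_command", "payload": {"slide": [[-1,-10,0],[-1,-10,0],[0,-10,0],[0,-10,0],[0,-10,0],[0,-10,0],[0,-10,0],[0,-10,0],[0,-10,0],[0,-10,0],[0,-10,0]], "rotation": [[0.1,0,0],[0.1,0,0],[0.1,0,0],[0.1,0,0],[0.1,0,0],[0.1,0,0],[0.1,0,0],[0.1,0,0],[0.1,0,0],[0.1,0,0],[0.1,0,0]]}}

```text
time_s: 39.7
tool_pos: [583.9, 270.8, 13.6]
tool_rot: [0.507, -0.49, 0.51, 0.494]
force: [0.4, 0.7, -3.4]
finger_gap: 0.761
```

>>> {"api": "arm_command", "payload": {"slide": [[0,-1.4,0],[0,-1.4,0],[0,-1.4,0],[0,-1.4,0],[0,-1.4,0],[0,-1.4,0]], "rotation": [[0,0,0],[0,0,0],[0,0,0],[0,0,0],[0,0,0],[0,0,0]]}}

```text
time_s: 40.3
tool_pos: [591.5, 270.7, 13.8]
tool_rot: [0.507, -0.49, 0.509, 0.494]
force: [0.1, 0.6, -3.4]
finger_gap: 0.759
```

>>> {"api": "arm_command", "payload": {"slide": [[0,-1.2,0],[0,-1.2,0],[0,-1.2,0]], "rotation": [[0,0,0],[0,0,0],[0,0,0]]}}

```text
time_s: 40.6
tool_pos: [594.0, 270.5, 13.4]
tool_rot: [0.506, -0.489, 0.51, 0.494]
force: [-7.4, 0.3, 0.2]
finger_gap: 0.765
```

>>> {"api": "arm_command", "payload": {"slide": [[1,0.5,0],[1,0.5,0],[0,0,0]], "rotation": [[0,0,0],[0,0,0],[0,0,0]]}}

```text
time_s: 40.9
tool_pos: [593.9, 270.4, 13.1]
tool_rot: [0.507, -0.49, 0.509, 0.494]
force: [-5.2, -1.4, 5.4]
finger_gap: 0.762
```

>>> {"api": "arm_command", "payload": {"slide": [[0,0,0],[0,0,0],[0,0,0],[0,0,0],[-8,0,0],[-14,0,0],[-20,0,0],[-20,0,0],[-18,0,0],[-10,20,0],[0,30,0],[0,30,0]], "rotation": [[0,0,0],[0,0,0],[0,0,0],[0,0,0],[0,0,0],[0,0,0],[0,0,0],[0,0,0],[0,0,0],[0,0,0],[0,0,0],[0,0,0]], "fingers": 85}}

```text
time_s: 42.1
tool_pos: [514.6, 273.3, 103.9]
tool_rot: [0.508, -0.49, 0.509, 0.494]
force: [-0.3, 0.5, 0.4]
finger_gap: 0.994
```

>>> {"api": "arm_command", "payload": {"slide": [[0,15,0],[0,0,0],[0,0,0],[0,0,0],[0,0,0],[0,0,0],[0,0,0],[0,0,0],[0,0,0],[0,0,0]], "rotation": [[0,0,0],[0,0,0],[0,0,0],[0,0,0],[0,0,0],[0,0,0],[0,0,0],[0,0,0],[0,0,0],[0,0,0]], "fingers": 0}}

```text
time_s: 43.1
tool_pos: [499.8, 273.5, 102.2]
tool_rot: [0.507, -0.49, 0.51, 0.494]
force: [-0.3, 0.0, -0.5]
finger_gap: -0.007
```

```bash
python3 - <<'E'
from h import *
info()
i=grab('top');print(timer(i)); print(np.round(trays(i),1).tolist())
b=grab('side')
hsv=cv2.cvtColor(b,cv2.COLOR_BGR2HSV); m=cv2.inRange(hsv,(0,0,115),(180,60,255));m[:180]=0;m[:,:150]=0;m[:,330:]=0
for c in cv2.findContours(m,cv2.RETR_EXTERNAL,cv2.CHAIN_APPROX_NONE)[0]:
    if cv2.contourArea(c)>80: print('side bright',cv2.boundingRect(c),cv2.contourArea(c))
# predicted side corners of timer top if centre 596.8,271
c=np.array([596.8,271]);print(proj('side',[[*(c+[dx,dy]),50] for dx,dy in((25,33),(25,-33),(-25,-33),(-25,33))]).round(0).tolist())
plan([530,273,20],rot(-1.95,0),8)
E
```

```text
t43.1 tcp [499.8 273.5 102.2] tau -0.4 jaw [0.033 0.999 0.001] F [-0.3  0.  -0.5] gap-0.007 q [ 0.77  0.37 -0.07 -0.01 -1.14 -2.37]
[((379.03277587890625, 622.30712890625), (52.00664138793945, 49.595481872558594), 88.6997299194336), ((454.9827575683594, 503.31298828125), (161.43785095214844, 225.3415069580078), 44.53834915161133)]
[[555.8, -258.5, 96.7, 60.7, -2.4], [561.0, -106.8, 98.5, 60.8, -1.8]]
side bright (197, 271, 40, 29) 588.5
side bright (158, 233, 26, 30) 496.5
side bright (150, 180, 20, 14) 120.5
[[196.0, 290.0], [215.0, 269.0], [238.0, 277.0], [219.0, 299.0]]
slide [[10.3, -3.9, 0.1], [10.3, -3.8, 0.1], [10.3, -3.8, 0.1], [10.3, -3.8, 0.1], [10.3, -3.8, 0.1], [10.3, -3.8, 0.1], [10.3, -3.8, 0.1], [10.3, -3.8, 0.1]]
rot each [0.01, 0.01, -0.05] n 8
```

>>> {"api": "arm_command", "payload": {"slide": [[10.3,-3,0.1],[10.3,-3,0.1],[10.3,-3,0.1],[10.3,-3,0.1],[10.3,-3,0.1],[10.3,-3,0.1],[10.3,-3,0.1],[10.3,-3,0.1],[0,0,0]], "rotation": [[0,0,0],[0,0,0],[0,0,0],[0,0,0],[0,0,0],[0,0,0],[0,0,0],[0,0,0],[0,0,0]]}}

```text
time_s: 44.1
tool_pos: [522.6, 272.9, 17.8]
tool_rot: [0.506, -0.489, 0.511, 0.494]
force: [-0.1, -0.5, 0.2]
finger_gap: -0.002
```

>>> {"api": "arm_command", "payload": {"slide": [[0,-2,0],[0,-2,0],[0,-2,0],[0,-2,0],[0,-2,0],[0,-2,0],[0,-2,0],[0,-2,0],[0,-2,0],[0,-2,0],[0,-1,0]], "rotation": [[0,0,0],[0,0,0],[0,0,0],[0,0,0],[0,0,0],[0,0,0],[0,0,0],[0,0,0],[0,0,0],[0,0,0],[0,0,0]]}}

```text
time_s: 45.2
tool_pos: [544.4, 272.9, 19.5]
tool_rot: [0.507, -0.49, 0.509, 0.494]
force: [0.6, -0.3, -0.7]
finger_gap: 0.001
```

>>> {"api": "arm_command", "payload": {"slide": [[0,-1,0],[0,-1,0],[0,-1,0],[0,-1,0]], "rotation": [[0,0,0],[0,0,0],[0,0,0],[0,0,0]]}}

```text
time_s: 45.6
tool_pos: [548.2, 272.8, 19.5]
tool_rot: [0.507, -0.49, 0.509, 0.494]
force: [0.7, -0.3, 0.2]
finger_gap: 0.004
```

>>> {"api": "arm_command", "payload": {"slide": [[0,-1,0],[0,-1,0],[0,-1,0],[0,-1,0]], "rotation": [[0,0,0],[0,0,0],[0,0,0],[0,0,0]]}}

```text
time_s: 46.0
tool_pos: [552.0, 272.7, 19.5]
tool_rot: [0.507, -0.489, 0.51, 0.494]
force: [-1.7, 0.3, 2.3]
finger_gap: -0.002
```

>>> {"api": "arm_command", "payload": {"slide": [[0,-1,0],[0,-1,0],[0,-1,0],[0,-1,0]], "rotation": [[0,0,0],[0,0,0],[0,0,0],[0,0,0]]}}

```text
time_s: 46.4
tool_pos: [555.8, 272.6, 19.5]
tool_rot: [0.507, -0.489, 0.51, 0.494]
force: [-3.8, 1.0, 1.8]
finger_gap: -0.001
```

>>> {"api": "arm_command", "payload": {"slide": [[0,-1,0],[0,-1,0],[0,-1,0]], "rotation": [[0,0,0],[0,0,0],[0,0,0]]}}

```text
time_s: 46.7
tool_pos: [556.5, 272.5, 19.4]
tool_rot: [0.506, -0.488, 0.511, 0.495]
force: [-15.4, 3.4, 11.5]
finger_gap: 0.0
```

The button went from first contact at about x=550.5 to a hard stop at 556.5, which is 6 mm of travel, and the force jumped to 15 N. I hold briefly, then back off and clear the scene.

>>> {"api": "arm_command", "payload": {"slide": [[0,-0.5,0],[0,0,0],[0,0,0],[0,5,0],[0,12,0],[0,25,0],[0,30,0],[-20,30,0],[-30,30,-20],[-30,0,-40],[-30,0,-40],[-20,0,-40]], "rotation": [[0,0,0],[0,0,0],[0,0,0],[0,0,0],[0,0,0],[0,0,0],[0,0,0],[0,0,0],[0,0,0],[0,0,0],[0,0,0],[0,0,0]]}}

```text
time_s: 47.9
tool_pos: [425.1, 135.7, 152.8]
tool_rot: [0.508, -0.491, 0.508, 0.493]
force: [1.6, -0.4, 0.4]
finger_gap: -0.002
```

>>> {"api": "arm_command", "payload": {"slide": [[0,0,-35],[0,0,-35],[0,0,-35],[0,0,-35],[0,0,0],[0,0,0]], "rotation": [[0,0,0],[0,0,0],[0,0,0],[0,0,0],[0,0,0],[0,0,0]]}}

```text
time_s: 48.5
tool_pos: [420.0, -4.0, 150.2]
tool_rot: [0.508, -0.489, 0.51, 0.493]
force: [0.8, 1.5, -0.5]
finger_gap: 0.003
```

```bash
python3 - <<'E'
from h import *
info()
i=grab('top','tf.png');b=grab('side','sf.png');print(np.round(trays(i),1).tolist())
hsv=cv2.cvtColor(i,cv2.COLOR_BGR2HSV); m=cv2.inRange(hsv,(0,0,115),(180,60,255)); m[:200]=0;m[260:]=0
for c in cv2.findContours(m,cv2.RETR_EXTERNAL,cv2.CHAIN_APPROX_NONE)[0]:
    if cv2.contourArea(c)>100: print(cv2.minAreaRect(ray('top',c[:,0,:],50)[:,:2].astype(np.float32)))
cv2.imwrite('pics/fin.png',np.hstack([cv2.resize(i[100:300,100:460],(460,256)),cv2.resize(b[130:350,150:442],(340,256))]))
E
```

```text
t48.5 tcp [420.   -4.  150.2] tau -0.3 jaw [0.035 0.999 0.001] F [ 0.8  1.5 -0.5] gap0.003 q [ 0.36  0.05 -0.35 -0.   -1.18 -1.97]
[[555.8, -258.5, 96.6, 60.7, -2.4], [561.1, -106.8, 98.7, 60.8, -1.8]]
((597.0498657226562, 270.1361083984375), (46.64569854736328, 63.493465423583984), 0.9203593134880066)
```

View pics/fin.png

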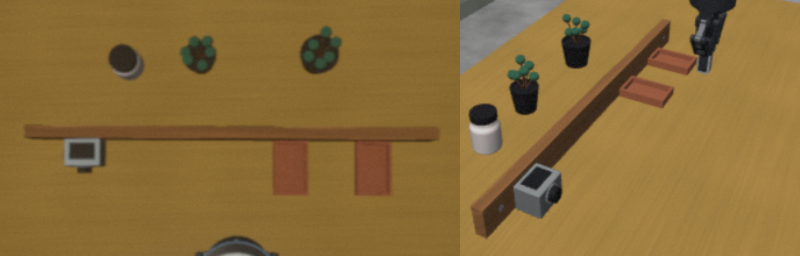

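The view shows both trays hollow up, square and on the kerb, the timer against the kerb, and the plants and jar unmoved. I'll check the timer's yaw more finely, since the box fit is coarse.

```bash
python3 - <<'E'
from h import *
i=cv2.imread('pics/tf.png'); g=cv2.cvtColor(i,cv2.COLOR_BGR2HSV)[...,1].astype(float)  # saturation: low on timer
q=proj('top',[[597,270,50]])[0]; print(q.round(1))
def edge(cols,r0,r1,sgn):
    E=[]
    for c in cols:
        col=g[r0:r1,c]; 
        for k in range(len(col)-1):
            a,b=(col[k]-100)*sgn,(col[k+1]-100)*sgn
            if a<=0<b: E.append((c,r0+k+a/(a-b)));break
    P=ray('top',E,50); k=np.polyfit(P[:,1],P[:,0],1); print('x at y=270 %.1f'%np.polyval(k,270),'yaw %.2f'%-np.degrees(np.arctan(k[0])),'n',len(E), 'rms',np.std(P[:,0]-np.polyval(k,P[:,1])).round(2))
u,v=int(q[0]),int(q[1])
edge(range(u-11,u+12),v+5,v+16,1)   # front edge (robot side)
edge(range(u-11,u+12),v-16,v-5,-1)  # back edge
kerbline(i,190,300)
E
```

```text
[163.6 218.4]
x at y=270 569.4 yaw -4.70 n 19 rms 1.93
x at y=270 623.4 yaw -0.78 n 23 rms 0.11
far x=634.54+0.03698*y deg 2.117758590015707 37
near0 x=616.11+0.03041*y deg 1.74175400740257 37
near60 x=611.88+0.03041*y deg 1.7417540074027218 37
```

```bash
python3 -c "
from h import *
order.hand_in(); info()"
```

```text
the job is handed in; nothing more can be done
the job is handed in; nothing more can be done
```

The job is handed in at about 49 s of robot time. Only two trays were there: I turned both over against the kerb, then backed the timer against the kerb and pressed its button.

- **Trays:** in the last pictures both lie flat with the hollow up. Each has a short end on the kerb and yaws of −1.8° and −2.4°, against about −2° for the kerb's normal. Both slipped out of the grip in the last part of the turn and dropped flat. I then gripped each one again and set it square to the kerb.
- **Timer:** it stands with its back on the kerb. The back edge measured x ≈ 623 mm against a kerb face at about 622 mm, and its yaw is within roughly 1° of square.
- **Button:** I felt about 6 mm of travel to a hard stop at 15 N. The button joint itself could not be read.
- **Plants and jar:** they look unmoved in the last pictures. No sideways knock of a tray or the timer was seen.
- **Checks that disagreed:** the coarse box fit of the timer gave a yaw of +0.9°. A line fitted to its front edge gave −4.7°, but the button spoils that edge (1.9 mm scatter). I relied on the back edge (0.1 mm scatter).

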